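# Lay up a three-light candle centrepiece

## Task

Lay up the three-light candle centrepiece ready for screwing together: lay the black bar across the green and the blue foot, centred on them and in line with them, and stand the brass riser on the middle of the bar. Set the red flower on top of the riser, and the green and the blue flower on the bar, each straight above the foot of its own colour, all standing upright. Don't tip any flower over on the way, and leave the paint tin and the brush where they are.

Things in the scene. Friction and masses are not known exactly. Their poses are not given: they have to be found in the camera images.
- green_foot_top (a point): the green painted foot of the centrepiece, fixed in the plywood layup board (300 x 150 mm): two green leaf-shaped legs run down to opposite sides from a flat pad 44 x 40 mm. The point is the centre of the pad's top, 52 mm above the bench, on which the bar rests. Its x axis runs across the bar to be laid, its y axis along the line joining the two feet, which are 220 mm apart; either foot may be the one on the left
- blue_foot_top (a point): the blue painted foot of the centrepiece, fixed in the plywood layup board (300 x 150 mm): two blue leaf-shaped legs run down to opposite sides from a flat pad 44 x 40 mm. The point is the centre of the pad's top, 52 mm above the bench, on which the bar rests. Its x axis runs across the bar to be laid, its y axis along the line joining the two feet, which are 220 mm apart; either foot may be the one on the left
- bar_mid (a point): the black bar of rectangular steel tube, loose, 320 mm long, 40 mm wide, 20 mm high, about 0.5 kg, lying flat on the bench; three bright screw spots on its top, in the middle and 110 mm to either side, mark where the riser and the side flowers go. The point is its centre (half-way up, 10 mm above its underside); y runs along its length, x across its width, z up; it may lie either way round
- riser_mid (a point): turned brass riser, loose, a spool of 40 mm diameter at top and bottom (narrower at the waist) and 40 mm tall, 0.2 kg, standing on end. The point is on its axis, half-way up (20 mm above its underside); z up
- red_flower_mid (a point): sheet-metal lotus candle cup, red: a round foot of 40 mm diameter, six petals spread to 80 mm across whose tips are 29 mm above its underside, and in the middle a red upright candle socket, a plain tube of 28 mm diameter that rises to 70 mm above the underside. Grasp it by this socket, above the petals; any yaw. 0.11 to 0.18 kg. The point is on its axis, 35 mm above its underside (half-way up); z up. It belongs on the riser
- green_flower_mid (a point): sheet-metal lotus candle cup, green: a round foot of 40 mm diameter, six petals spread to 80 mm across whose tips are 29 mm above its underside, and in the middle a green upright candle socket, a plain tube of 28 mm diameter that rises to 70 mm above the underside. Grasp it by this socket, above the petals; any yaw. 0.11 to 0.18 kg. The point is on its axis, 35 mm above its underside (half-way up); z up. It belongs on the bar above the green foot
- blue_flower_mid (a point): sheet-metal lotus candle cup, blue: a round foot of 40 mm diameter, six petals spread to 80 mm across whose tips are 29 mm above its underside, and in the middle a blue upright candle socket, a plain tube of 28 mm diameter that rises to 70 mm above the underside. Grasp it by this socket, above the petals; any yaw. 0.11 to 0.18 kg. The point is on its axis, 35 mm above its underside (half-way up); z up. It belongs on the bar above the blue foot
- tin_mid (a point): bystander: small paint tin with a yellow band, 72 mm diameter, 70 mm tall, standing on the left of the work. The point is its centre, 35 mm up
- brush_grip (a point): bystander: paint brush with a wooden handle, lying on the bench on the right of the work. The point is on its handle
Things that resemble listed ones, but are neither listed nor needed, are in the scene too. There is more than one size of the part that bears red_flower_mid; the job needs the smallest.

How it is judged:
At the end, for the whole second after the job is handed in: Bar flat on both feet and riser on the bar, each centred to 10 mm across, 12 mm along; bar in line to 0.1 rad; red flower on the riser to 10 mm; green and blue flowers on the bar, 10 mm from its centre line and 16 mm from above their own foot at most; all upright to 0.1 rad, at rest (x of bar_mid in the frame of green_foot_top between -0.01 and 0.01 m and horizontal distance between bar_mid and green_foot_top between 0.098 and 0.122 m and horizontal distance between bar_mid and blue_foot_top between 0.098 and 0.122 m and z of bar_mid in the frame of green_foot_top between 0.005 and 0.015 m and z of bar_mid in the frame of blue_foot_top between 0.005 and 0.015 m and angle between the y axis of bar_mid and the y axis of green_foot_top, either way round below 0.1 rad and angle between bar_mid's own z axis and vertical below 0.06 rad and x of riser_mid in the frame of bar_mid between -0.01 and 0.01 m and y of riser_mid in the frame of bar_mid between -0.012 and 0.012 m and z of riser_mid in the frame of bar_mid between 0.025 and 0.035 m and angle between each of riser_mid, red_flower_mid, green_flower_mid, blue_flower_mid's own z axis and vertical below 0.1 rad and horizontal distance between red_flower_mid and riser_mid below 0.01 m and z of red_flower_mid in the frame of riser_mid between 0.05 and 0.06 m and horizontal distance between green_flower_mid and green_foot_top below 0.016 m and x of green_flower_mid in the frame of bar_mid between -0.01 and 0.01 m and z of green_flower_mid in the frame of bar_mid between 0.04 and 0.05 m and horizontal distance between blue_flower_mid and blue_foot_top below 0.016 m and x of blue_flower_mid in the frame of bar_mid between -0.01 and 0.01 m and z of blue_flower_mid in the frame of bar_mid between 0.04 and 0.05 m and linear speed of each of bar, riser, red_flower, green_flower, blue_flower below 0.02 m/s and angular speed of each of bar, riser, red_flower, green_flower, blue_flower below 0.3 rad/s); the robot touches nothing.
It fails at once if A flower is tipped over (leans more than 60 degrees) (angle between any of red_flower_mid, green_flower_mid, blue_flower_mid's own z axis and vertical above 1.05 rad).
It fails at once if The paint tin or the brush is moved by more than 25 mm (distance of any of tin_mid, brush_grip from where it was at the start of the episode above 0.025 m).
It also fails if it takes over 131 s, if anything falls off the work surface, if the arm or the gripper's body presses on something with over 40 N, if the wrist force passes 120 N, or if a joint passes its speed limit or range.

## Robot

A 7-joint arm with a two-finger parallel gripper is mounted at the origin on the work surface. World frame = base frame: x ahead of the robot, y to its left, z up, the work surface at z = 0. Lengths are in m, angles in rad, forces in N, time in s.
With the tool pointing down it reaches from about 0.35 to 0.9 m from the base axis. Payload 8.1 kg.
Tool frame: the origin (TCP) lies at the very end of the fingers, on their centre line; the grasp point (between the pads) lies 19 mm behind it (env.grasp_offset is the distance from the TCP to the grasp point, in m); z points along the fingers, y is the line along which they close (so a half turn about z gives the same grasp; the last joint's range is limited). The gripper opens to 85 mm and grips with 20 to 120 N. Pads are 22 mm wide; open, the fingers measure 114 mm over their backs; the gripper's body (76 mm by 85 mm) begins 54 mm behind the grasp point. The pads swing forward as they close: fully open they stand 13 mm farther back than shut.
Start: joints at [1.128, 0.434, 0.025, 1.573, -0.012, 1.134, -0.075], TCP at [0.208, -0.589, 0.206] pointing down, gripper open.
Joint ranges: [-2.62, 2.62], [-0.44, 2.09], [-1.27, 1.32], [0.08, 2.57], [-1.32, 4.46], [0.12, 2], [-2.74, 2.74]. Speed limits (rad/s): [2.22, 2.22, 3.01, 3.01, 3.14, 3.14, 3.14].

## Interface

Orientations are given as a 3x3 rotation matrix whose columns are the frame's x, y, z axes.
In Python, from station import env gives the robot as it stands.
- The arm moves only by the tool move_arm, never from a script. Its argument "increments" is a list of rows, each a list of 5 numbers: the shift along the tool's x, y, z in m, then the turn about the tool's z in degrees, then the opening, from 0 (shut) to 1 (fully open). A call has 1 to 5 rows; each row shifts and turns the commanded pose from where the row before left it, along the tool's axes as they then stand; what a row does not reach is not made up. A row lasts 1/12 s, in which the tool goes at most 41.7 mm and 7.16 degrees, less where a joint would pass 70% of its speed; a pose out of reach is approached as far as the arm can. A call with a gripper value outside its range is refused whole. The fingers move at their own pace and stop on an object; "grip_force" is the grip in N (left out, the last holds). Time passes only in rows, so rows that do not move let the fingers close. It gives the time, the measured TCP pose, the force, the opening and the grip force at its end, in the units of the state.
- env.state(): the state, without advancing time (a new reading comes with each control period).
- env.get_image(name): name is "scene" or "top" or "wrist"; returns a dict with "image" (384x512x3 uint8, red, green, blue), "range_z" (384x512 float32, m along the optical axis (not along the pixel's ray), 0 where there is no reading), "fx", "fy", "cx", "cy" (pixels), "R" (3x3) and "t" (3): a world point X has camera coordinates R X + t. Camera axes: x right, y down, z forward; pixel columns grow to the right and rows downward; lengths in m; the calibration is good to about 2 mm. A picture is of the moment at which its call begins.
- env.close_job(): hands the job in; it is judged then, once.
Trained networks look in a picture, given as the dict that the camera call returned (one of the last four; its "shot" number tells which), for a name from the list of things; names that differ only in an ending like _2 or _b are one class to them, and where a whole thing is asked for, a point or a joint stands for the part that bears it (a point fixed in the world has none). Each returns a list of dicts, best first, with "score" (0 to 1); they miss things now and then, are a little off and sometimes report something else, mostly with a low value. They report only what shows in the picture. A call takes as long as a camera call. They do not tell look-alikes from the thing itself.
- env.cut_out(picture, query): "region" (384x512 bool, what is visible of it).
- env.tip_of(picture, query): "xyz" ([x, y, z] in m, in world coordinates, good to about 4 mm: a listed point, or the origin of a listed thing).
The state is a dict: "clock": time; "joint_positions": joint angles; "joint_vel": joint speeds; "joint_efforts": joint torques, N m; "tcp_pos": TCP position; "tool_rot": TCP orientation; "ft_force": force on the tool from outside, world axes, zero at the start; "torque": the same for the moment, N m; "gripper_width": opening from 0.0 (shut) to 1.0 (fully open); "finger_force": force on a finger pad.
Only numpy, scipy, OpenCV 4.12 (cv2) and the standard library are available. Lean on these libraries where they do the work, as an engineer would, in place of code of your own. Each camera call takes 0.05 s, during which the arm holds its last target. There are 200 camera calls.

## Working session

There is one attempt and no reset: what is moved stays moved. The work goes in short steps, Python scripts to look and compute and a tool call to move; the robot and the scene stay as the last step left them, time stands still between calls to the robot, and variables do not carry over. Pictures are saved under pics/ and viewed, at most 14 in all, crops included, and the job is handed in when it is done.

Besides the shell and the picture viewer there is one more tool, called after "Emit:" in YAML: its name, and indented under it one key for each argument. move_arm: Moves the arm, as the interface text tells. Its arguments: {"type":"object","properties":{"increments":{"type":"array","items":{"type":"array","items":{"type":"number"}}},"grip_force":{"type":"number"}},"required":["increments"]}

```bash
ls; mkdir -p pics; cat > h.py <<'E'
import numpy as np, cv2
from station import env
def save(p,name): cv2.imwrite('pics/'+name,cv2.cvtColor(p['image'],cv2.COLOR_RGB2BGR))
def world(p,u,v,z=None):
    d=p['range_z'][v,u] if z is None else z
    c=np.array([(u-p['cx'])/p['fx']*d,(v-p['cy'])/p['fy']*d,d])
    return p['R'].T@(c-p['t'])
def cloud(p):
    v,u=np.mgrid[0:384,0:512]; d=p['range_z']
    c=np.stack([(u-p['cx'])/p['fx']*d,(v-p['cy'])/p['fy']*d,d],-1)
    w=(c-p['t'])@p['R']; w[d==0]=np.nan
    return w
NAMES="green_foot_top blue_foot_top bar_mid riser_mid red_flower_mid green_flower_mid blue_flower_mid tin_mid brush_grip".split()
E
python3 - <<'E'
from h import *
for n in ('scene','top'):
    p=env.get_image(n); save(p,n+'0.png'); print(n,p['fx'],p['R'].round(2).tolist(),p['t'].round(3))
    for q in NAMES:
        try: print(q,[(round(r['score'],2),np.round(r['xyz'],3).tolist()) for r in env.tip_of(p,q)[:4]])
        except Exception as e: print(q,e)
s=env.state(); print(s['clock'],s['tcp_pos'],s['tool_rot'])
E
```

```text
pics
scene 435.8883412273119 [[-0.35, 0.94, -0.01], [0.56, 0.2, -0.81], [-0.75, -0.29, -0.59]] [ 0.21  -0.291  1.703]
green_foot_top [(0.93, [0.657, 0.121, 0.052]), (0.21, [0.456, 0.323, 0.017])]
blue_foot_top [(0.66, [0.649, -0.098, 0.054])]
bar_mid [(0.71, [0.476, 0.001, 0.006])]
riser_mid []
red_flower_mid [(0.75, [0.756, -0.226, 0.043]), (0.66, [0.575, -0.264, 0.038]), (0.58, [0.671, -0.347, 0.045])]
green_flower_mid [(0.72, [0.43, -0.278, 0.037])]
blue_flower_mid [(0.53, [0.658, 0.121, 0.052]), (0.51, [0.475, -0.001, 0.005])]
tin_mid [(0.75, [0.427, -0.28, 0.037]), (0.62, [0.521, 0.463, 0.035])]
brush_grip [(0.61, [0.484, -0.464, 0.014])]
top 390.0042193495764 [[0.01, -1.0, 0.01], [-0.99, -0.01, -0.13], [0.13, -0.01, -0.99]] [-0.01   0.609  1.313]
green_foot_top [(0.65, [0.656, 0.123, 0.05])]
blue_foot_top [(0.58, [0.476, -0.467, 0.007]), (0.53, [0.646, -0.092, 0.048])]
bar_mid [(0.89, [0.477, -0.003, 0.012]), (0.34, [0.457, 0.322, 0.023])]
riser_mid [(0.48, [0.456, 0.321, 0.02])]
red_flower_mid [(0.97, [0.759, -0.225, 0.044]), (0.92, [0.677, -0.342, 0.044]), (0.6, [0.571, -0.269, 0.04]), (0.42, [0.61, 0.31, 0.035])]
green_flower_mid [(0.73, [0.428, -0.276, 0.035])]
blue_flower_mid [(0.84, [0.61, 0.309, 0.034])]
tin_mid [(0.81, [0.519, 0.469, 0.038])]
brush_grip [(0.84, [0.48, -0.466, 0.008]), (0.2, [0.572, -0.268, 0.036])]
1.0 [ 0.20832737 -0.589283    0.20575945] [[ 9.42854571e-01  3.33204520e-01  7.25950542e-05]
 [ 3.33204526e-01 -9.42854567e-01 -9.43519391e-05]
 [ 3.70080858e-05  1.13149158e-04 -9.99999993e-01]]
```

View pics/top0.png

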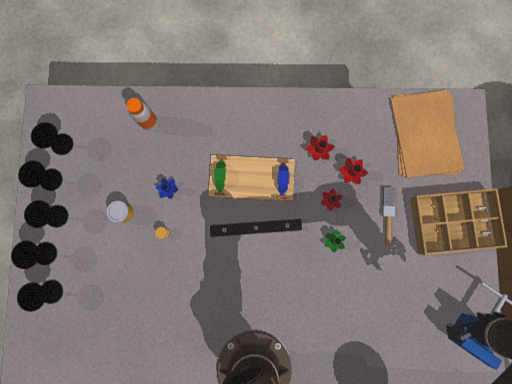

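View pics/scene0.png

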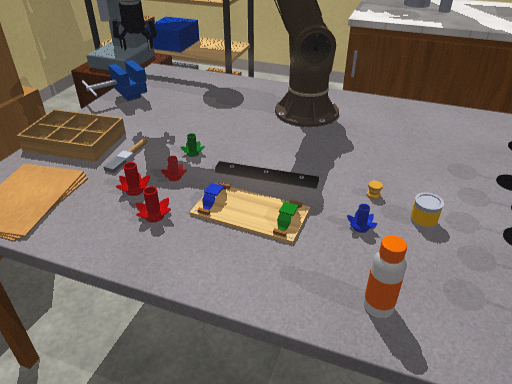

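```bash
python3 - <<'E'
from h import *
from collections import Counter
p=env.get_image('top'); W=cloud(p); hsv=cv2.cvtColor(p['image'],cv2.COLOR_RGB2HSV)
# upper tubes of flowers: points within 60mm of each candidate, height >45mm
for n,x,y in (('redA',.757,-.225),('redB',.675,-.344),('redC',.572,-.267),('green',.429,-.277),('blue',.61,.31),('riser',.456,.321)):
    d=np.hypot(W[...,0]-x,W[...,1]-y)<.055
    zz=W[...,2][d]; top=np.nanpercentile(zz,99)
    m=d&(W[...,2]>top-.006); (cx,cy),r=cv2.minEnclosingCircle(W[m][:,:2].astype(np.float32))
    low=d&(W[...,2]>.012); e=cv2.minEnclosingCircle(W[low][:,:2].astype(np.float32))
    print(n,'top',round(top,4),'c',round(cx,4),round(cy,4),'r',round(r,4),'n',m.sum(),'all c',np.round(e[0],3),round(e[1],4))
for n,x,y,lo,hi,R in (('bar',.477,0,.014,.03,.2),('gfoot',.656,.122,.047,.06,.05),('bfoot',.648,-.095,.047,.06,.05)):
    m=(np.hypot(W[...,0]-x,W[...,1]-y)<R)&(W[...,2]>lo)&(W[...,2]<hi)
    if n=='bar': m&=W[...,0]<.56
    P=W[m]; print(n,m.sum(),'z',np.median(P[:,2]).round(4),cv2.minAreaRect((P[:,:2]*1000).astype(np.float32)))
E
```

```text
redA top 0.0923 c 0.7609 -0.2275 r 0.0187 n 34 all c [ 0.761 -0.229] 0.0505
redB top 0.0934 c 0.6779 -0.3447 r 0.019 n 35 all c [ 0.68  -0.345] 0.0505
redC top 0.071 c 0.577 -0.2669 r 0.0147 n 22 all c [ 0.578 -0.267] 0.0399
green top 0.0716 c 0.4335 -0.2774 r 0.0149 n 22 all c [ 0.434 -0.277] 0.0396
blue top 0.0718 c 0.6127 0.3085 r 0.0149 n 19 all c [0.611 0.309] 0.0392
riser top 0.044 c 0.4589 0.3206 r 0.0197 n 82 all c [0.459 0.321] 0.0202
bar 1042 z 0.0203 ((478.1288757324219, -3.4404296875), (40.020668029785156, 318.97357177734375), 4.591187953948975)
gfoot 160 z 0.0521 ((658.4675903320312, 122.5631103515625), (50.215911865234375, 39.03217315673828), 0.34165096282958984)
bfoot 154 z 0.0523 ((650.2400512695312, -98.55933380126953), (56.307498931884766, 38.56645965576172), 0.7535295486450195)
```

The top picture shows the board at (252,177) with the green foot at (220,176) and the blue foot at (284,179). The bar is at (255,228), the riser at (161,232) and the blue flower at (166,188). The green flower is at (335,240). The smallest red flower is at (331,199); its top is at 71 mm, against 93 mm for the other two.

The scene picture agrees. I'm moving over the bar.

Emit:
move_arm:
  increments:
    - [0.0225,-0.0231,0,0,1]
    - [0.0225,-0.0231,0,0,1]
    - [0.0225,-0.0231,0,0,1]
    - [0.0225,-0.0231,0,0,1]
    - [0.0225,-0.0231,0,0,1]

```text
clock: 1.47
tcp_pos: [0.2763, -0.4415, 0.2058]
tool_rot: [[0.943, 0.333, 0.0], [0.333, -0.943, -0.0], [0.0, 0.0, -1.0]]
ft_force: [1.9, -1.1, 0.9]
gripper_width: 0.998
finger_force: 0.0
```

Emit:
move_arm:
  increments:
    - [0.0225,-0.0231,0,0,1]
    - [0.0225,-0.0231,0,0,1]
    - [0.0225,-0.0231,0,0,1]
    - [0.0225,-0.0231,0,0,1]
    - [0.0225,-0.0231,0,0,1]

```text
clock: 1.88
tcp_pos: [0.3439, -0.2951, 0.206]
tool_rot: [[0.943, 0.333, 0.0], [0.333, -0.943, -0.001], [0.0, 0.001, -1.0]]
ft_force: [0.3, 0.3, 0.9]
gripper_width: 0.997
finger_force: 0.0
```

Emit:
move_arm:
  increments:
    - [0.0225,-0.0231,0,0,1]
    - [0.0225,-0.0231,0,0,1]
    - [0.0225,-0.0231,0,0,1]
    - [0.0225,-0.0231,0,0,1]
    - [0.0225,-0.0231,0,0,1]

```text
clock: 2.3
tcp_pos: [0.4115, -0.1487, 0.206]
tool_rot: [[0.943, 0.333, 0.001], [0.333, -0.943, -0.0], [0.0, 0.001, -1.0]]
ft_force: [0.8, -0.1, 0.1]
gripper_width: 1.002
finger_force: 0.0
```

Emit:
move_arm:
  increments:
    - [0.0225,-0.0231,0,0,1]
    - [0.0225,-0.0231,0,0,1]
    - [0.0225,-0.0231,0,0,1]
    - [0.0225,-0.0231,0,0,1]
    - [0.0225,-0.0231,0,0,1]

```text
clock: 2.72
tcp_pos: [0.4792, -0.0023, 0.206]
tool_rot: [[0.943, 0.333, 0.001], [0.333, -0.943, -0.0], [0.001, 0.0, -1.0]]
ft_force: [-0.0, -1.0, -0.3]
gripper_width: 1.0
finger_force: 0.0
```

Emit:
move_arm:
  increments:
    - [0,0,0,-6.8,1]
    - [0,0,0,-6.8,1]
    - [0,0,0,-6.8,1]
    - [0,0,0,-6.8,1]
    - [0,0,0,-6.8,1]

```text
clock: 3.13
tcp_pos: [0.4787, -0.0037, 0.2058]
tool_rot: [[0.59, 0.807, 0.0], [0.807, -0.59, -0.0], [-0.0, 0.0, -1.0]]
ft_force: [0.2, 0.3, -0.6]
gripper_width: 0.998
finger_force: 0.0
```

Emit:
move_arm:
  increments:
    - [0,0,0,-6.8,1]
    - [0,0,0,-6.8,1]
    - [0,0,0,-6.8,1]
    - [0,0,0,-6.8,1]
    - [0,0,0,-6.8,1]

```text
clock: 3.55
tcp_pos: [0.4787, -0.0038, 0.2058]
tool_rot: [[0.039, 0.999, 0.0], [0.999, -0.039, -0.0], [-0.0, 0.0, -1.0]]
ft_force: [-0.5, 0.6, -1.3]
gripper_width: 1.002
finger_force: 0.0
```

Emit:
move_arm:
  increments:
    - [0,0,0,-6.8,1]
    - [0,0,0,0,1]
    - [0,0,0,0,1]

```text
clock: 3.8
tcp_pos: [0.4787, -0.0039, 0.2058]
tool_rot: [[-0.07, 0.998, 0.0], [0.998, 0.07, 0.0], [0.0, 0.0, -1.0]]
ft_force: [-0.1, -0.5, 0.6]
gripper_width: 1.0
finger_force: 0.0
```

```bash
cat >> h.py <<'E'
def yaw(s): return np.degrees(np.arctan2(s['tool_rot'][1][0],s['tool_rot'][0][0]))
def delta(x,y,z,yw=None):
    s=env.state(); d=np.array(s['tool_rot']).T@(np.array([x,y,z])-s['tcp_pos'])
    print('tcp',np.round(s['tcp_pos'],4),'yaw',yaw(s).round(2),'t',s['clock'],'w',s['gripper_width'],'-> tool d',d.round(4),'turn',None if yw is None else round(-((yw-yaw(s)+180)%360-180),2))
E
python3 - <<'E'
from h import *
delta(.478,-.0034,.003,94.6)
p=env.get_image('wrist'); save(p,'w1.png'); W=cloud(p)
m=(W[...,2]>.014)&(W[...,2]<.03)&(np.abs(W[...,1])<.25)&(abs(W[...,0]-.478)<.05)
print(m.sum(),cv2.minAreaRect((W[m][:,:2]*1000).astype(np.float32)))
E
```

```text
tcp [ 0.4787 -0.0039  0.2058] yaw 94.03 t 3.8 w 0.9998055028718459 -> tool d [ 0.0005 -0.0007  0.2028] turn -0.57
10598 ((471.86712646484375, -49.85577392578125), (401.7121887207031, 73.67969512939453), 88.0490951538086)
```

View pics/w1.png

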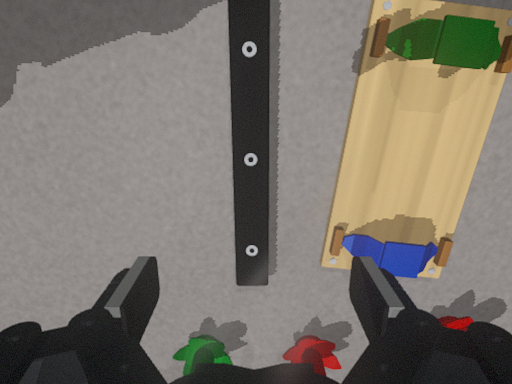

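The wrist picture shows the bar with its spots at (249,49), (250,159) and (252,250). It also shows the green pad at (470,42) and the blue pad at (405,258), with the board skewed relative to the bar.

```bash
python3 - <<'E'
from h import *
p=env.get_image('wrist'); W=cloud(p)
for u,v in ((249,49),(250,159),(252,250)): print('spot',world(p,u,v).round(4))
p2=env.get_image('top'); W2=cloud(p2)
for nm,w in (('wrist',W),('top',W2)):
  for n,x,y in (('g',.657,.122),('b',.649,-.097)):
    m=(np.hypot(w[...,0]-x,w[...,1]-y)<.045)&(abs(w[...,2]-.052)<.003)
    P=w[m]; print(nm,n,m.sum(),np.median(P[:,2]).round(4),cv2.minAreaRect((P[:,:2]*1000).astype(np.float32)), (np.percentile(P[:,:2],[2,98],axis=0)*1000).round(1).tolist())
# board outline
  m=(w[...,2]>.006)&(w[...,2]<.02)&(w[...,0]>.56)&(w[...,0]<.75)&(abs(w[...,1]-.012)<.17)
  print('board',m.sum(),np.median(w[m][:,2]),cv2.minAreaRect((w[m][:,:2]*1000).astype(np.float32)))
E
```

```text
spot [0.4655 0.1071 0.0193]
spot [ 0.4737 -0.0022  0.0192]
spot [ 0.4834 -0.1119  0.0186]
wrist g 2435 0.0507 ((654.7318725585938, 123.70823669433594), (40.19791030883789, 46.00723648071289), 87.58341217041016) [[633.6, 104.5], [676.0, 142.8]]
wrist b 1241 0.0506 ((645.458251953125, -95.52363586425781), (40.18153381347656, 45.18550491333008), 86.86056518554688) [[624.4, -114.3], [666.4, -76.1]]
board 28912 0.010694106306018091 ((650.454833984375, 14.003250122070312), (300.1758728027344, 151.10369873046875), 87.57762145996094)
top g 113 0.0522 ((658.3341674804688, 122.76581573486328), (49.754798889160156, 38.40180969238281), 0.8345009088516235) [[634.0, 103.4], [682.8, 141.9]]
top b 115 0.052 ((647.744384765625, -98.07337188720703), (38.34202575683594, 52.73110580444336), 88.45780181884766) [[625.3, -117.6], [673.2, -79.3]]
board 2556 0.012451207373665518 ((654.8876953125, 13.413818359375), (334.48419189453125, 188.39930725097656), 89.7568130493164)
```

Emit:
move_arm:
  increments:
    - [0,0,0.04,-0.6,1]
    - [0,-0.001,0.04,0,1]
    - [0,0,0.04,0,1]
    - [0,0,0.035,0,1]
    - [0,0,0.02,0,1]

```text
clock: 4.37
tcp_pos: [0.4756, -0.004, 0.0274]
tool_rot: [[-0.083, 0.997, -0.004], [0.997, 0.083, -0.0], [0.0, -0.004, -1.0]]
ft_force: [-0.1, -0.0, 0.4]
gripper_width: 1.002
finger_force: 0.0
```

Emit:
move_arm:
  increments:
    - [0,0,0.015,0,1]
    - [0,0,0.012,0,1]
    - [0,0,0,0,1]

```text
clock: 4.62
tcp_pos: [0.4761, -0.0039, 0.0016]
tool_rot: [[-0.083, 0.997, -0.004], [0.997, 0.083, -0.0], [0.0, -0.004, -1.0]]
ft_force: [-0.2, 0.3, 0.3]
gripper_width: 1.004
finger_force: 0.0
```

Emit:
move_arm:
  increments:
    - [0,0,0,0,0.4]
    - [0,0,0,0,0.2]
    - [0,0,0,0,0.1]
    - [0,0,0,0,0]
    - [0,0,0,0,0]
  grip_force: 70

```text
clock: 5.03
tcp_pos: [0.4782, -0.0039, 0.0044]
tool_rot: [[-0.084, 0.996, 0.001], [0.996, 0.084, -0.0], [-0.0, 0.001, -1.0]]
ft_force: [-0.3, 0.0, 0.6]
gripper_width: 0.299
finger_force: 0.0
```

Emit:
move_arm:
  increments:
    - [0,0,0,0,0]
    - [0,0,0,0,0]
    - [0,0,0,0,0]

```text
clock: 5.28
tcp_pos: [0.4777, -0.0039, 0.0038]
tool_rot: [[-0.085, 0.996, 0.0], [0.996, 0.085, -0.0], [-0.0, 0.0, -1.0]]
ft_force: [-0.4, 0.7, 0.4]
gripper_width: 0.001
finger_force: 0.0
```

Emit:
move_arm:
  increments:
    - [0,0,-0.01,0,0]
    - [0,0,-0.02,0,0]
    - [0,0,-0.03,0,0]
    - [0,0,-0.03,0,0]
    - [0,0,-0.03,3.5,0]

```text
clock: 5.7
tcp_pos: [0.4771, -0.0035, 0.1255]
tool_rot: [[-0.025, 1.0, -0.001], [1.0, 0.025, 0.001], [0.001, -0.001, -1.0]]
ft_force: [1.0, -0.1, -0.3]
gripper_width: 0.003
finger_force: 0.0
```

Emit:
move_arm:
  increments:
    - [0,0,0,3.6,0]
    - [0,0,0,0,0]
    - [0,0,0,0,0]

```text
clock: 5.95
tcp_pos: [0.4774, -0.004, 0.1241]
tool_rot: [[0.037, 0.999, 0.0], [0.999, -0.037, -0.0], [-0.0, 0.0, -1.0]]
ft_force: [-0.5, 0.4, 0.6]
gripper_width: -0.0
finger_force: 0.0
```

```bash
python3 - <<'E'
from h import *
delta(.650,.0125,.12,87.6)
p=env.get_image('wrist'); save(p,'w2.png'); W=cloud(p)
m=(abs(W[...,0]-.478)<.05)&(W[...,2]>.11)&(W[...,2]<.16)&(W[...,1]>.03)
P=W[m];print(m.sum(),np.median(P[:,2]), cv2.minAreaRect((P[:,:2]*1000).astype(np.float32)))
p=env.get_image('top'); W=cloud(p)
m=(abs(W[...,0]-.478)<.05)&(W[...,2]>.11)&(W[...,2]<.16)&(W[...,1]>-.2)&(W[...,1]<.2)
P=W[m];print(m.sum(),np.median(P[:,2]), cv2.minAreaRect((P[:,:2]*1000).astype(np.float32)))
E
```

```text
tcp [ 0.4774 -0.004   0.1241] yaw 87.87 t 5.95 w -0.00039768813658124717 -> tool d [0.0229 0.1719 0.0041] turn 0.27
0 nan ((0.0, 0.0), (0.0, 0.0), 0.0)
0 nan ((0.0, 0.0), (0.0, 0.0), 0.0)
  return _methods._mean(a, axis=axis, dtype=dtype,
  ret = ret.dtype.type(ret / rcount)
```

View pics/w2.png

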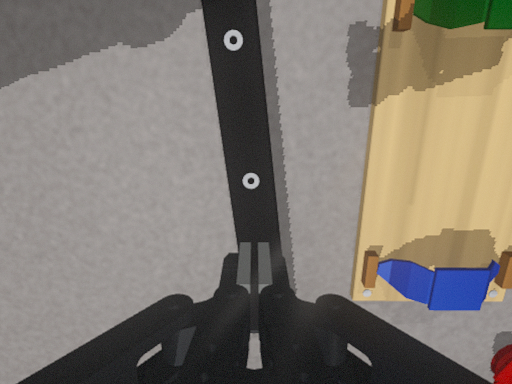

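The picture shows the fingers shut with the bar still on the bench, its spots at (232,40) and (251,180). The grasp missed, so I need to know where the bar is now relative to the tool.

```bash
python3 - <<'E'
from h import *
p=env.get_image('wrist'); W=cloud(p)
for u,v in ((232,40),(251,180)): print('spot',world(p,u,v).round(4), [world(p,u-4,v).round(4),world(p,u,v+12).round(4)])
# finger points as seen
for u,v in ((246,250),(265,250),(254,262),(246,265)): print(u,v,world(p,u,v).round(4))
print('tz',p['t'],p['R'].round(3).tolist(), (-p['R'].T@p['t']).round(4))
p=env.get_image('top'); W=cloud(p)
m=(abs(W[...,0]-.478)<.1)&(W[...,2]>.014)&(W[...,2]<.03)&(abs(W[...,1])<.2)&(W[...,0]<.56)
print(m.sum(),cv2.minAreaRect((W[m][:,:2]*1000).astype(np.float32)))
c=p['image'][120:300,140:350]; cv2.imwrite('pics/t2.png',cv2.cvtColor(cv2.resize(c,None,fx=3,fy=3),cv2.COLOR_RGB2BGR))
E
```

```text
spot [0.4637 0.1071 0.018 ] [array([0.4608, 0.1071, 0.0189]), array([0.4632, 0.0988, 0.0184])]
spot [ 0.4736 -0.0015  0.0195] [array([ 0.4702, -0.0015,  0.0191]), array([ 0.4731, -0.0125,  0.0185])]
246 250 [0.4729 0.0065 0.1582]
265 250 [0.4812 0.0067 0.1591]
254 262 [0.4764 0.0069 0.1694]
246 265 [0.4732 0.0067 0.1713]
tz [-0.4757996  -0.00186064  0.30474348] [[0.999, -0.037, -0.0], [-0.035, -0.949, 0.315], [-0.012, -0.314, -0.949]] [0.479  0.0765 0.2898]
468 ((478.3153381347656, -3.4523468017578125), (39.355506896972656, 319.21453857421875), 4.485770225524902)
```

View pics/t2.png

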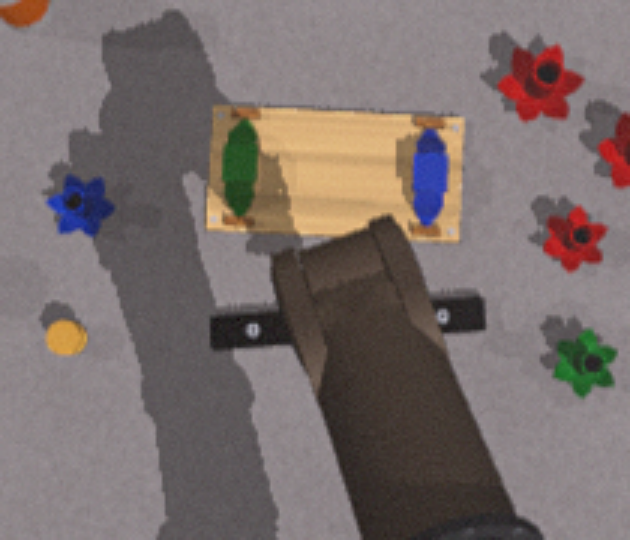

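The bar hasn't moved, and the fingertips look higher than the TCP reading says. I'll find the lowest finger point.

```bash
python3 - <<'E'
from h import *
p=env.get_image('wrist'); W=cloud(p)
for u in (244,248,262,268):
    c=[(v,*W[v,u].round(4)) for v in range(232,262,3)]
    print(u,[(v,float(z)) for v,x,y,z in c])
m=(abs(W[...,0]-.477)<.03)&(abs(W[...,1]+.004)<.02)&(W[...,2]>.05); print(np.nanmin(W[m][:,2]),np.nanpercentile(W[m][:,2],[1,5]))
s=env.state(); print(s['tcp_pos'],s['joint_positions'], getattr(env,'grasp_offset',None))
E
```

```text
244 [(232, 0.018), (235, 0.0191), (238, 0.0191), (241, 0.019), (244, 0.1526), (247, 0.1573), (250, 0.159), (253, 0.1623), (256, 0.1643), (259, 0.1666)]
248 [(232, 0.019), (235, 0.0186), (238, 0.0182), (241, 0.0172), (244, 0.1529), (247, 0.1566), (250, 0.1584), (253, 0.1617), (256, 0.1649), (259, 0.1676)]
262 [(232, 0.018), (235, 0.0191), (238, 0.0189), (241, 0.0186), (244, 0.1521), (247, 0.1563), (250, 0.1583), (253, 0.1614), (256, 0.1642), (259, 0.1665)]
268 [(232, 0.0185), (235, 0.0181), (238, 0.0189), (241, 0.0188), (244, 0.1543), (247, 0.1567), (250, 0.1581), (253, 0.1612), (256, 0.1637), (259, 0.1663)]
0.1502278003577596 [0.15577562 0.1670513 ]
[ 0.47697129 -0.0038024   0.12292372] [ 0.33498345  0.35082802 -0.55049087  1.99157686  0.23809942  0.86360565
 -0.38248186] 0.0187
```

The real fingertips are about 28 mm above the reported TCP, so I was gripping air above the bar. I'll go lower with the gripper partly closed and check on the way down.

Emit:
move_arm:
  increments:
    - [0,0,0.02,-3.4,0.7]
    - [0,0,0.03,-3.4,0.7]
    - [0,0,0.03,0,0.7]
    - [0,0,0.03,0,0.7]
    - [0,0,0.0,0,0.7]

```text
clock: 6.62
tcp_pos: [0.4738, -0.0041, 0.009]
tool_rot: [[-0.081, 0.997, -0.008], [0.997, 0.081, 0.0], [0.001, -0.008, -1.0]]
ft_force: [-1.2, 0.8, -0.1]
gripper_width: 0.695
finger_force: 0.0
```

Emit:
move_arm:
  increments:
    - [0,0,0,0,0.7]
    - [0,0,0,0,0.7]
    - [0,0,0,0,0.7]

```text
clock: 6.87
tcp_pos: [0.4789, -0.0036, 0.0153]
tool_rot: [[-0.08, 0.997, 0.002], [0.997, 0.08, 0.0], [-0.0, 0.002, -1.0]]
ft_force: [0.3, -1.0, 0.3]
gripper_width: 0.698
finger_force: 0.0
```

```bash
python3 - <<'E'
from h import *
delta(.476,-.003,-.03,94.7)
p=env.get_image('wrist'); save(p,'w3.png'); W=cloud(p)
m=(abs(W[...,0]-.477)<.06)&(abs(W[...,1]+.004)<.02)&(W[...,2]>.026); P=W[m]; print(np.nanmin(P[:,2]))
q=P[P[:,2]<np.nanmin(P[:,2])+.012]; print(np.sort(q[:,0])[[0,len(q)//4,3*len(q)//4,-1]])
E
```

```text
tcp [ 0.4789 -0.0036  0.0153] yaw 94.57 t 6.8667 w 0.6981391477988345 -> tool d [ 0.0008 -0.0029  0.0453] turn -0.13
0.042738027761293484
[0.43457847 0.44725559 0.50788787 0.51934431]
```

View pics/w3.png

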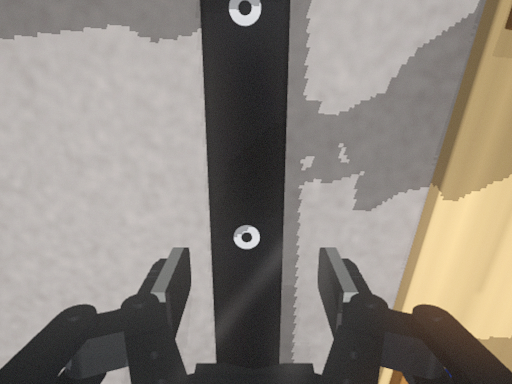

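The picture shows the open pads at (188,260) and (320,260), straddling the bar with the middle spot at (247,237). The tips are still about 43 mm up, so I'm going down 39 mm.

Emit:
move_arm:
  increments:
    - [0,-0.002,0.012,0,0.7]
    - [0,0,0.01,0,0.7]
    - [0,0,0.007,0,0.7]
    - [0,0,0.005,0,0.7]
    - [0,0,0.005,0,0.7]

```text
clock: 7.33
tcp_pos: [0.4758, -0.004, -0.0256]
tool_rot: [[-0.08, 0.997, 0.0], [0.997, 0.08, -0.0], [-0.0, 0.0, -1.0]]
ft_force: [0.1, -0.3, -0.5]
gripper_width: 0.697
finger_force: 0.0
```

Emit:
move_arm:
  increments:
    - [0,0,0,0,0.7]
    - [0,0,0,0,0.4]
    - [0,0,0,0,0.2]
    - [0,0,0,0,0.2]
    - [0,0,0,0,0.1]

```text
clock: 7.75
tcp_pos: [0.4757, -0.0039, -0.0249]
tool_rot: [[-0.08, 0.997, 0.0], [0.997, 0.08, -0.0], [-0.0, 0.0, -1.0]]
ft_force: [-2.3, 1.2, 6.2]
gripper_width: 0.451
finger_force: 71.8
```

Emit:
move_arm:
  increments:
    - [0,0,0,0,0]
    - [0,0,0,0,0]
    - [0,0,0,0,0]
    - [0,0,0,0,0]

```text
clock: 8.08
tcp_pos: [0.4756, -0.0039, -0.0249]
tool_rot: [[-0.08, 0.997, 0.0], [0.997, 0.08, -0.0], [-0.0, 0.0, -1.0]]
ft_force: [-2.6, 0.2, 5.8]
gripper_width: 0.451
finger_force: 71.8
```

Emit:
move_arm:
  increments:
    - [0,0,-0.01,0,0]
    - [0,0,-0.02,0,0]
    - [0,0,-0.03,0,0]
    - [0,0,-0.03,0,0]
    - [0,0,-0.025,3.5,0]

```text
clock: 8.5
tcp_pos: [0.4753, -0.0038, 0.0918]
tool_rot: [[-0.02, 1.0, -0.0], [1.0, 0.02, 0.0], [0.0, -0.0, -1.0]]
ft_force: [0.4, -0.6, -4.7]
gripper_width: 0.452
finger_force: 71.7
```

Emit:
move_arm:
  increments:
    - [0,0,0,3.5,0]
    - [0,0,0,0,0]
    - [0,0,0,0,0]

```text
clock: 8.75
tcp_pos: [0.4752, -0.0043, 0.0898]
tool_rot: [[0.041, 0.999, -0.0], [0.999, -0.041, -0.001], [-0.001, -0.0, -1.0]]
ft_force: [0.5, -0.3, -4.4]
gripper_width: 0.449
finger_force: 71.7
```

```bash
python3 - <<'E'
from h import *
delta(.650,.0125,.09,87.6)
p=env.get_image('wrist'); save(p,'w4.png'); W=cloud(p)
m=(abs(W[...,0]-.478)<.04)&(W[...,2]>.10)&(W[...,2]<.15)&(W[...,1]>.03)
P=W[m];print(m.sum(),np.percentile(P[:,2],[5,50,95]), cv2.minAreaRect((P[:,:2]*1000).astype(np.float32)))
p=env.get_image('top'); W=cloud(p)
m=(abs(W[...,0]-.478)<.04)&(W[...,2]>.10)&(W[...,2]<.15)&(abs(W[...,1])<.2)
P=W[m];print(m.sum(),np.percentile(P[:,2],[5,50,95]), cv2.minAreaRect((P[:,:2]*1000).astype(np.float32)))
E
```

```text
tcp [ 0.4752 -0.0043  0.0898] yaw 87.66 t 8.75 w 0.44873621101383016 -> tool d [ 0.0239  0.174  -0.0002] turn 0.06
22369 [0.13179497 0.13305107 0.13414074] ((476.9244384765625, 65.86856079101562), (73.2580795288086, 40.2879524230957), 87.63199615478516)
614 [0.12985645 0.13425278 0.13858994] ((478.2191162109375, -2.480743408203125), (317.87396240234375, 40.00754165649414), 87.67196655273438)
```

Emit:
move_arm:
  increments:
    - [0.0046,0.02,0,0,0]
    - [0.0046,0.035,0,0,0]
    - [0.0046,0.035,0,0,0]
    - [0.0046,0.035,0,0,0]
    - [0.0048,0.03,0,0,0]

```text
clock: 9.27
tcp_pos: [0.6328, 0.0124, 0.0882]
tool_rot: [[0.041, 0.999, -0.002], [0.999, -0.041, -0.0], [-0.0, -0.002, -1.0]]
ft_force: [1.6, -0.5, -3.8]
gripper_width: 0.45
finger_force: 71.7
```

Emit:
move_arm:
  increments:
    - [0,0.02,0,0,0]
    - [0,0,0,0,0]
    - [0,0,0,0,0]
    - [0,0,0,0,0]

```text
clock: 9.6
tcp_pos: [0.6498, 0.0118, 0.0882]
tool_rot: [[0.041, 0.999, -0.003], [0.999, -0.041, -0.0], [-0.0, -0.003, -1.0]]
ft_force: [-0.5, -0.7, -4.7]
gripper_width: 0.45
finger_force: 72.1
```

```bash
python3 - <<'E'
from h import *
delta(.651,.0117,.0275,87.6)
p=env.get_image('wrist'); save(p,'w5.png'); W=cloud(p)
m=(abs(W[...,0]-.65)<.04)&(W[...,2]>.11)&(W[...,2]<.15)&(W[...,1]>.05)
P=W[m];print(m.sum(),np.percentile(P[:,2],[5,50,95]), cv2.minAreaRect((P[:,:2]*1000).astype(np.float32)))
p=env.get_image('top'); W=cloud(p)
m=(abs(W[...,0]-.65)<.04)&(W[...,2]>.11)&(W[...,2]<.15)&(abs(W[...,1])<.2)
P=W[m];print(m.sum(),np.percentile(P[:,2],[5,50,95]), cv2.minAreaRect((P[:,:2]*1000).astype(np.float32)))
E
```

```text
tcp [0.6498 0.0118 0.0882] yaw 87.63 t 9.6 w 0.4501915492095897 -> tool d [-0.      0.0014  0.0607] turn 0.03
21414 [0.13009816 0.13135169 0.1324413 ] ((651.877197265625, 83.74169921875), (69.07725524902344, 40.3799934387207), 87.73677825927734)
618 [0.12807305 0.13368898 0.13795937] ((652.8748168945312, 12.991104125976562), (319.80584716796875, 40.74407958984375), 87.54743194580078)
```

Emit:
move_arm:
  increments:
    - [0,0.001,0.02,0,0]
    - [0,0,0.02,0,0]
    - [0,0,0.012,0,0]
    - [0,0,0.006,0,0]
    - [0,0,0.0,0,0]

```text
clock: 10.12
tcp_pos: [0.651, 0.0114, 0.0304]
tool_rot: [[0.042, 0.999, -0.003], [0.999, -0.042, -0.0], [-0.0, -0.003, -1.0]]
ft_force: [-0.9, 0.6, -4.9]
gripper_width: 0.453
finger_force: 71.9
```

Emit:
move_arm:
  increments:
    - [0,0,0.002,0,0]
    - [0,0,0.002,0,0]
    - [0,0,0,0,0]

```text
clock: 10.37
tcp_pos: [0.6529, 0.0118, 0.0283]
tool_rot: [[0.043, 0.999, 0.001], [0.999, -0.043, 0.0], [0.0, 0.001, -1.0]]
ft_force: [0.4, 0.2, -4.3]
gripper_width: 0.452
finger_force: 72.0
```

Emit:
move_arm:
  increments:
    - [0,-0.001,0.001,0,0]
    - [0,0,0.001,0,0]
    - [0,0,0,0,0]

```text
clock: 10.62
tcp_pos: [0.652, 0.0119, 0.0273]
tool_rot: [[0.043, 0.999, 0.001], [0.999, -0.043, -0.0], [-0.0, 0.001, -1.0]]
ft_force: [-3.6, -0.9, 6.1]
gripper_width: 0.456
finger_force: 73.2
```

```bash
python3 - <<'E'
from h import *
delta(.651,.0117,.027,87.6); print(env.state()['ft_force'])
p=env.get_image('wrist'); W=cloud(p)
m=(abs(W[...,0]-.655)<.035)&(W[...,2]>.06)&(W[...,2]<.09)&(W[...,1]>.05)
P=W[m];print(m.sum(),np.percentile(P[:,2],[5,50,95]), cv2.minAreaRect((P[:,:2]*1000).astype(np.float32)),np.percentile(P[:,1],99.9))
p=env.get_image('top'); W=cloud(p)
m=(abs(W[...,0]-.655)<.035)&(W[...,2]>.06)&(W[...,2]<.09)&(abs(W[...,1])<.2)
P=W[m];print(m.sum(),np.percentile(P[:,2],[5,50,95]), cv2.minAreaRect((P[:,:2]*1000).astype(np.float32)))
E
```

```text
tcp [0.652  0.0119 0.0273] yaw 87.56 t 10.6167 w 0.4563581649003492 -> tool d [-0.0002 -0.001   0.0003] turn -0.04
[-3.56181699 -0.93871049  6.06894887]
21445 [0.069183   0.07042331 0.0715265 ] ((653.8526000976562, 83.79100036621094), (69.36598205566406, 40.364418029785156), 87.34123992919922) 0.11846902882443232
532 [0.06782919 0.07227516 0.07731768] ((654.7691040039062, 12.35595703125), (319.04534912109375, 40.80401611328125), 87.36846923828125)
```

The bar is seated on the feet and centred to about 1 mm. I'm releasing it, rising, and going towards the riser.

Emit:
move_arm:
  increments:
    - [0,0,0,0,0.7]
    - [0,0,0,0,0.75]
    - [0,0,0,0,0.75]
    - [0,0,-0.02,0,0.75]
    - [0,0,-0.03,0,1]

```text
clock: 11.13
tcp_pos: [0.6493, 0.0114, 0.0734]
tool_rot: [[0.042, 0.999, -0.005], [0.999, -0.042, -0.0], [-0.001, -0.005, -1.0]]
ft_force: [0.0, -0.7, 0.4]
gripper_width: 0.872
finger_force: 0.0
```

Emit:
move_arm:
  increments:
    - [0,0,-0.03,0,1]
    - [0,0,-0.04,0,1]
    - [0.022,-0.0174,0,0,1]
    - [0.022,-0.0174,0,0,1]
    - [0.022,-0.0174,0,0,1]

```text
clock: 11.55
tcp_pos: [0.6022, 0.0805, 0.1467]
tool_rot: [[0.044, 0.999, 0.002], [0.999, -0.044, 0.0], [0.0, 0.002, -1.0]]
ft_force: [-0.1, 1.4, -0.1]
gripper_width: 1.003
finger_force: 0.0
```

Emit:
move_arm:
  increments:
    - [0.022,-0.0174,0,0,1]
    - [0.022,-0.0174,0,0,1]
    - [0.022,-0.0174,0,0,1]
    - [0.022,-0.0174,0,0,1]
    - [0.022,-0.0174,0,0,1]

```text
clock: 11.97
tcp_pos: [0.5191, 0.1946, 0.146]
tool_rot: [[0.042, 0.999, 0.001], [0.999, -0.042, 0.0], [0.0, 0.001, -1.0]]
ft_force: [0.7, 0.5, -0.6]
gripper_width: 1.002
finger_force: 0.0
```

Emit:
move_arm:
  increments:
    - [0.022,-0.0174,0,0,1]
    - [0.022,-0.0174,0,0,1]
    - [0.022,-0.0174,0,0,1]
    - [0.022,-0.0174,0,0,1]
    - [0,0,0,0,1]

```text
clock: 12.38
tcp_pos: [0.45, 0.2903, 0.1465]
tool_rot: [[0.035, 0.999, -0.001], [0.999, -0.035, 0.004], [0.004, -0.001, -1.0]]
ft_force: [-0.3, 0.9, 0.4]
gripper_width: 1.001
finger_force: 0.0
```

Emit:
move_arm:
  increments:
    - [0,0,0,0,1]
    - [0,0,0,0,1]

```text
clock: 12.55
tcp_pos: [0.4545, 0.2841, 0.1458]
tool_rot: [[0.042, 0.999, 0.001], [0.999, -0.042, -0.0], [-0.0, 0.001, -1.0]]
ft_force: [-0.1, 0.8, 0.2]
gripper_width: 0.997
finger_force: 0.0
```

```bash
cat >> h.py <<'E'
def disc(p,x,y,R,dz=.005,zmin=.012):
    W=cloud(p); d=(np.hypot(W[...,0]-x,W[...,1]-y)<R)&(W[...,2]>zmin)
    zt=np.nanpercentile(W[...,2][d],97); m=d&(abs(W[...,2]-zt)<dz)
    c,r=cv2.minEnclosingCircle(W[m][:,:2].astype(np.float32)); return np.round(c,4),round(r,4),round(float(zt),4),int(m.sum())
E
python3 - <<'E'
from h import *
p=env.get_image('wrist'); save(p,'w6.png')
print(disc(p,.456,.322,.04))
delta(.456,.322,0)
p=env.get_image('top'); W=cloud(p)
m=(abs(W[...,0]-.655)<.035)&(W[...,2]>.06)&(W[...,2]<.09)&(abs(W[...,1])<.2)
P=W[m];print(m.sum(),cv2.minAreaRect((P[:,:2]*1000).astype(np.float32)))
E
```

```text
(array([0.455 , 0.3019]), 0.0346, 0.2548, 2219)
tcp [0.4548 0.2835 0.1457] yaw 87.49 t 12.6 w 1.0012666647544375 -> tool d [ 0.0386 -0.0006  0.1457] turn None
1125 ((654.9182739257812, 12.188629150390625), (318.7313232421875, 41.42364501953125), 87.49618530273438)
```

View pics/w6.png

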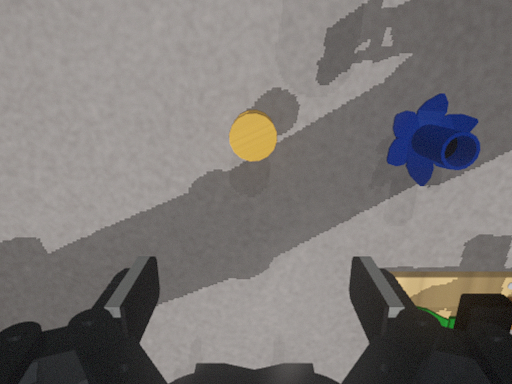

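The picture shows the riser's top disc at (253,136) and the blue flower's socket at (460,150). My disc fit picked up gripper points, so I'll refit with a height cap.

```bash
sed -i 's/zmin=.012):/zmin=.012,zmax=.1):/; s/>zmin)/>zmin)\&(W[...,2]<zmax)/' h.py
python3 - <<'E'
from h import *
p=env.get_image('wrist')
c=disc(p,.456,.322,.04); print(c, 'blue',disc(p,.609,.31,.05))
delta(*c[0],-.02)
E
```

```text
(array([0.454, 0.322]), 0.0201, 0.0397, 1820) blue (array([0.6075, 0.3105]), 0.0152, 0.0689, 648)
tcp [0.4549 0.2832 0.1456] yaw 87.44 t 12.7 w 1.0004023603951382 -> tool d [ 0.0388 -0.0027  0.1656] turn None
```

Emit:
move_arm:
  increments:
    - [0.0195,-0.0015,0.02,0,0.9]
    - [0.0195,-0.0012,0.04,0,0.8]
    - [0,0,0.035,0,0.8]
    - [0,0,0.03,0,0.8]
    - [0,0,0.02,0,0.8]

```text
clock: 13.12
tcp_pos: [0.4526, 0.3205, 0.0002]
tool_rot: [[0.044, 0.999, -0.002], [0.999, -0.044, -0.002], [-0.002, -0.002, -1.0]]
ft_force: [0.6, -1.0, -0.3]
gripper_width: 0.798
finger_force: 0.0
```

Emit:
move_arm:
  increments:
    - [0,0,0.012,0,0.8]
    - [0,0,0.006,0,0.8]
    - [0,0,0.004,0,0.8]
    - [0,0,0,0,0.8]
    - [0,0,0,0,0.8]

```text
clock: 13.53
tcp_pos: [0.4539, 0.3226, -0.0177]
tool_rot: [[0.043, 0.999, 0.001], [0.999, -0.043, 0.001], [0.001, 0.001, -1.0]]
ft_force: [0.2, 0.8, 0.5]
gripper_width: 0.804
finger_force: 0.0
```

Emit:
move_arm:
  increments:
    - [0,0,0,0,0.5]
    - [0,0,0,0,0.3]
    - [0,0,0,0,0.2]
    - [0,0,0,0,0]
    - [0,0,0,0,0]
  grip_force: 40

```text
clock: 13.95
tcp_pos: [0.4539, 0.3226, -0.0176]
tool_rot: [[0.043, 0.999, 0.002], [0.999, -0.043, 0.001], [0.001, 0.002, -1.0]]
ft_force: [-1.2, -0.9, 8.0]
gripper_width: 0.454
finger_force: 39.2
```

Emit:
move_arm:
  increments:
    - [0,0,0,0,0]
    - [0,0,0,0,0]
    - [0,0,0,0,0]

```text
clock: 14.2
tcp_pos: [0.4539, 0.3226, -0.0175]
tool_rot: [[0.043, 0.999, 0.002], [0.999, -0.043, 0.001], [0.001, 0.002, -1.0]]
ft_force: [-0.4, -2.0, 7.7]
gripper_width: 0.451
finger_force: 39.2
```

Emit:
move_arm:
  increments:
    - [0,0,-0.01,0,0]
    - [0,0,-0.03,0,0]
    - [0,0,-0.04,0,0]
    - [0,0,-0.04,0,0]
    - [-0.01,0.0072,-0.03,0,0]

```text
clock: 14.62
tcp_pos: [0.4582, 0.3149, 0.1353]
tool_rot: [[0.038, 0.999, 0.001], [0.999, -0.038, 0.003], [0.003, 0.001, -1.0]]
ft_force: [1.6, 0.7, -0.8]
gripper_width: 0.449
finger_force: 40.6
```

Emit:
move_arm:
  increments:
    - [-0.024,0.017,0,0,0]
    - [-0.024,0.017,0,0,0]
    - [-0.024,0.017,0,0,0]
    - [-0.024,0.017,0,0,0]
    - [-0.024,0.017,0,0,0]

```text
clock: 15.03
tcp_pos: [0.5399, 0.187, 0.1321]
tool_rot: [[0.042, 0.999, 0.0], [0.999, -0.042, -0.0], [-0.0, 0.0, -1.0]]
ft_force: [0.8, -0.1, -2.2]
gripper_width: 0.449
finger_force: 40.8
```

Emit:
move_arm:
  increments:
    - [-0.024,0.017,0,0,0]
    - [-0.024,0.017,0,0,0]
    - [-0.024,0.017,0,0,0]
    - [-0.024,0.017,0,0,0]
    - [-0.024,0.017,0,0,0]

```text
clock: 15.45
tcp_pos: [0.6197, 0.0636, 0.132]
tool_rot: [[0.042, 0.999, -0.0], [0.999, -0.042, 0.0], [0.0, -0.0, -1.0]]
ft_force: [0.5, 0.4, -2.4]
gripper_width: 0.449
finger_force: 40.8
```

Emit:
move_arm:
  increments:
    - [-0.024,0.017,0,0,0]
    - [-0.0265,0.017,0,0,0]
    - [0,0,0,0,0]
    - [0,0,0,0,0]
    - [0,0,0,0,0]

```text
clock: 15.87
tcp_pos: [0.6508, 0.0135, 0.1316]
tool_rot: [[0.043, 0.999, -0.001], [0.999, -0.043, 0.001], [0.001, -0.001, -1.0]]
ft_force: [-0.1, 0.7, -2.6]
gripper_width: 0.444
finger_force: 40.7
```

```bash
python3 - <<'E'
from h import *
delta(.652,.0133,.0545,87.5)
p=env.get_image('wrist'); save(p,'w7.png')
W=cloud(p); m=(abs(W[...,0]-.654)<.035)&(W[...,2]>.06)&(W[...,2]<.08)&(W[...,1]>.03)
P=W[m];print(m.sum(),cv2.minAreaRect((P[:,:2]*1000).astype(np.float32)),P[:,1].max())
E
```

```text
tcp [0.6508 0.0135 0.1316] yaw 87.56 t 15.8667 w 0.44425246207900126 -> tool d [-0.0002  0.0013  0.0771] turn 0.06
10714 ((653.971923828125, 85.69175720214844), (112.68902587890625, 40.12562942504883), 87.55814361572266) 0.14283498447683363
```

View pics/w7.png

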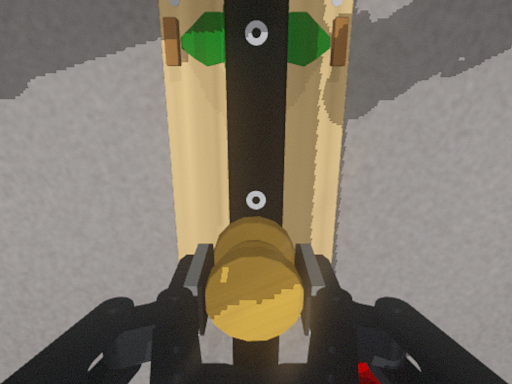

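The picture shows the riser held upright, the bar in line over the green foot, and the middle spot at (256,200). I'm lowering the riser most of the way and checking the spot at the same time.

```bash
python3 - <<'E'
from h import *
p=env.get_image('wrist')
for u,v in ((256,200),(256,33)): print(world(p,u+5,v).round(4),world(p,u-5,v).round(4))
E
```

```text
[0.655  0.0138 0.071 ] [0.6478 0.0144 0.0716]
[0.6587 0.1237 0.0715] [0.6526 0.124  0.0704]
```

Emit:
move_arm:
  increments:
    - [0,0.001,0.02,0,0]
    - [0,0,0.025,0,0]
    - [0,0,0.015,0,0]
    - [0,0,0.008,0,0]
    - [0,0,0,0,0]

```text
clock: 16.38
tcp_pos: [0.6507, 0.0138, 0.0617]
tool_rot: [[0.041, 0.999, -0.003], [0.999, -0.041, 0.0], [-0.0, -0.003, -1.0]]
ft_force: [0.4, -0.2, -2.6]
gripper_width: 0.445
finger_force: 40.8
```

Emit:
move_arm:
  increments:
    - [0,0,0,0,0]
    - [0,0,0,0,0]

```text
clock: 16.55
tcp_pos: [0.6531, 0.0137, 0.0646]
tool_rot: [[0.042, 0.999, 0.002], [0.999, -0.042, 0.0], [0.0, 0.002, -1.0]]
ft_force: [-0.4, -0.9, -0.9]
gripper_width: 0.451
finger_force: 40.8
```

Emit:
move_arm:
  increments:
    - [0,-0.001,0.005,0,0]
    - [0,0,0.003,0,0]
    - [0,0,0,0,0]
    - [0,0,0.001,0,0]
    - [0,0,0.001,0,0]

```text
clock: 16.97
tcp_pos: [0.6513, 0.0129, 0.0544]
tool_rot: [[0.043, 0.999, 0.0], [0.999, -0.043, -0.0], [-0.0, 0.0, -1.0]]
ft_force: [-7.3, -1.5, 17.5]
gripper_width: 0.448
finger_force: 41.8
```

Emit:
move_arm:
  increments:
    - [0,0,0,0,0]
    - [0,0,0,0,0]
    - [0,0,0,0,0]

```text
clock: 17.22
tcp_pos: [0.6513, 0.0129, 0.0545]
tool_rot: [[0.043, 0.999, 0.001], [0.999, -0.043, -0.001], [-0.0, 0.001, -1.0]]
ft_force: [-5.2, -0.7, 8.6]
gripper_width: 0.447
finger_force: 41.4
```

Emit:
move_arm:
  increments:
    - [0,0,0,0,0.7]
    - [0,0,0,0,0.8]
    - [0,0,0,0,0.8]
    - [0,0,-0.02,0,0.8]
    - [0,0,-0.03,0,1]

```text
clock: 17.63
tcp_pos: [0.6491, 0.0125, 0.1007]
tool_rot: [[0.042, 0.999, -0.006], [0.999, -0.042, -0.0], [-0.001, -0.006, -1.0]]
ft_force: [0.3, -1.0, -0.5]
gripper_width: 0.922
finger_force: 0.0
```

Emit:
move_arm:
  increments:
    - [0,0,-0.04,0,1]
    - [0,0,-0.03,0,1]
    - [0.0284,-0.0057,0,0,1]
    - [0.0284,-0.0057,0,0,1]
    - [0.0284,-0.0057,0,0,1]

```text
clock: 18.05
tcp_pos: [0.6382, 0.0994, 0.1741]
tool_rot: [[0.044, 0.999, 0.002], [0.999, -0.044, 0.0], [0.0, 0.002, -1.0]]
ft_force: [0.1, 0.2, -0.8]
gripper_width: 0.997
finger_force: 0.0
```

Emit:
move_arm:
  increments:
    - [0.0284,-0.0057,0,0,1]
    - [0.0284,-0.0057,0,0,1]
    - [0.0284,-0.0057,0,0,1]
    - [0.0284,-0.0057,0,0,1]
    - [0.0284,-0.0057,0,0,1]

```text
clock: 18.47
tcp_pos: [0.6151, 0.2433, 0.1732]
tool_rot: [[0.043, 0.999, 0.0], [0.999, -0.043, 0.0], [0.0, 0.0, -1.0]]
ft_force: [-0.4, 0.2, -0.1]
gripper_width: 1.002
finger_force: 0.0
```

Emit:
move_arm:
  increments:
    - [0.0284,-0.0057,0,0,1]
    - [0,-0.0057,0,0,1]
    - [0,0,0,0,1]
    - [0,0,0,0,1]
    - [0,0,0,0,1]

```text
clock: 18.88
tcp_pos: [0.6061, 0.269, 0.1731]
tool_rot: [[0.044, 0.999, 0.0], [0.999, -0.044, -0.001], [-0.001, 0.0, -1.0]]
ft_force: [-0.1, -0.1, -0.2]
gripper_width: 0.998
finger_force: 0.0
```

```bash
python3 - <<'E'
from h import *
p=env.get_image('wrist')
c=disc(p,.6075,.3105,.05); print(c)
delta(*c[0],.01,87.5)
p=env.get_image('top'); print('riser top cam',disc(p,.655,.0125,.05,zmin=.09,zmax=.14))
E
```

```text
(array([0.6075, 0.3102]), 0.0146, 0.0686, 380)
tcp [0.6061 0.2689 0.1731] yaw 87.43 t 18.9333 w 0.9976361928379833 -> tool d [ 0.0415 -0.0006  0.1631] turn -0.07
riser top cam (array([0.6534, 0.0112]), 0.0196, 0.1169, 74)
```

Emit:
move_arm:
  increments:
    - [0.021,0,0.03,0,0.8]
    - [0.0205,-0.0005,0.04,0,0.8]
    - [0,0,0.03,0,0.8]
    - [0,0,0.025,0,0.8]
    - [0,0,0.02,0,0.8]

```text
clock: 19.4
tcp_pos: [0.6061, 0.3093, 0.0286]
tool_rot: [[0.043, 0.999, -0.002], [0.999, -0.043, -0.002], [-0.002, -0.002, -1.0]]
ft_force: [-0.6, -0.3, 0.2]
gripper_width: 0.799
finger_force: 0.0
```

Emit:
move_arm:
  increments:
    - [0,0,0.008,0,0.8]
    - [0,0,0,0,0.8]
    - [0,0,0,0,0.8]
    - [0,0,0,0,0.8]

```text
clock: 19.73
tcp_pos: [0.6076, 0.3112, 0.025]
tool_rot: [[0.043, 0.999, 0.002], [0.999, -0.043, 0.001], [0.001, 0.002, -1.0]]
ft_force: [-0.8, 0.5, 0.6]
gripper_width: 0.799
finger_force: 0.0
```

```bash
python3 - <<'E'
from h import *
delta(.6075,.3102,.01,87.5)
p=env.get_image('wrist'); save(p,'w8.png')
E
```

```text
tcp [0.6076 0.3112 0.025 ] yaw 87.53 t 19.7333 w 0.7985050121095602 -> tool d [-0.001  -0.0001  0.015 ] turn 0.03
```

View pics/w8.png

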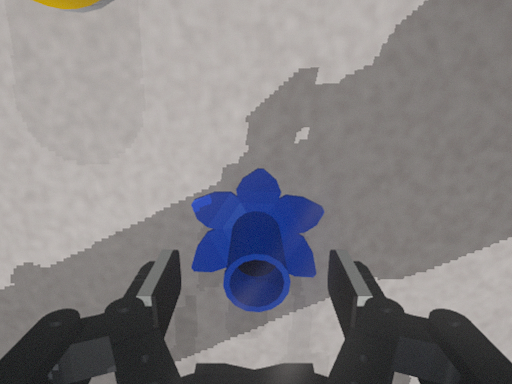

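The picture shows the blue socket at (257,280), centred between the pads.

Emit:
move_arm:
  increments:
    - [0,0,0.008,0,0.8]
    - [0,0,0.006,0,0.8]
    - [0,0,0,0,0.8]
    - [0,0,0,0,0.5]
    - [0,0,0,0,0.4]

```text
clock: 20.2
tcp_pos: [0.6064, 0.3108, 0.0091]
tool_rot: [[0.042, 0.999, -0.0], [0.999, -0.042, -0.0], [-0.0, -0.0, -1.0]]
ft_force: [0.0, 0.0, -0.2]
gripper_width: 0.525
finger_force: 0.0
```

Emit:
move_arm:
  increments:
    - [0,0,0,0,0.2]
    - [0,0,0,0,0.1]
    - [0,0,0,0,0]
    - [0,0,0,0,0]
    - [0,0,0,0,0]

```text
clock: 20.62
tcp_pos: [0.6068, 0.311, 0.0095]
tool_rot: [[0.043, 0.999, 0.001], [0.999, -0.043, 0.0], [0.0, 0.001, -1.0]]
ft_force: [1.1, 0.2, 1.1]
gripper_width: 0.316
finger_force: 39.8
```

Emit:
move_arm:
  increments:
    - [0,0,0,0,0]
    - [0,0,-0.01,0,0]
    - [0,0,-0.02,0,0]
    - [0,0,-0.03,0,0]
    - [0,0,-0.04,0,0]

```text
clock: 21.03
tcp_pos: [0.6043, 0.3094, 0.1078]
tool_rot: [[0.042, 0.999, -0.005], [0.999, -0.042, -0.003], [-0.003, -0.005, -1.0]]
ft_force: [1.8, -0.1, -1.8]
gripper_width: 0.315
finger_force: 39.7
```

Emit:
move_arm:
  increments:
    - [0,0,-0.04,0,0]
    - [0,0,-0.03,0,0]
    - [0,0,0,0,0]
    - [0,0,0,0,0]

```text
clock: 21.37
tcp_pos: [0.607, 0.3116, 0.1819]
tool_rot: [[0.042, 0.999, 0.003], [0.999, -0.042, 0.002], [0.002, 0.003, -1.0]]
ft_force: [-0.3, 0.1, -2.5]
gripper_width: 0.316
finger_force: 39.8
```

```bash
python3 - <<'E'
from h import *
delta(.6465,-.0955,.18,87.5)
E
```

```text
tcp [0.607  0.3116 0.1819] yaw 87.57 t 21.3667 w 0.3161207061053492 -> tool d [-0.405   0.0567  0.0012] turn 0.07
```

Emit:
move_arm:
  increments:
    - [-0.018,0.002,0,0,0]
    - [-0.033,0.0047,0,0,0]
    - [-0.035,0.005,0,0,0]
    - [-0.035,0.005,0,0,0]
    - [-0.035,0.005,0,0,0]

```text
clock: 21.78
tcp_pos: [0.6201, 0.1519, 0.1774]
tool_rot: [[0.042, 0.999, -0.003], [0.999, -0.042, -0.001], [-0.001, -0.003, -1.0]]
ft_force: [0.8, -0.2, -1.6]
gripper_width: 0.309
finger_force: 39.8
```

Emit:
move_arm:
  increments:
    - [-0.035,0.005,0,0,0]
    - [-0.035,0.005,0,0,0]
    - [-0.035,0.005,0,0,0]
    - [-0.035,0.005,0,0,0]
    - [-0.035,0.005,0,0,0]

```text
clock: 22.2
tcp_pos: [0.6376, -0.0239, 0.1775]
tool_rot: [[0.042, 0.999, -0.003], [0.999, -0.042, -0.0], [-0.0, -0.003, -1.0]]
ft_force: [1.5, 0.3, -1.8]
gripper_width: 0.316
finger_force: 39.8
```

Emit:
move_arm:
  increments:
    - [-0.033,0.005,0,0,0]
    - [-0.026,0.005,0,0,0]
    - [-0.015,0,0,0,0]
    - [0,0,0,0,0]
    - [0,0,0,0,0]

```text
clock: 22.62
tcp_pos: [0.6448, -0.0964, 0.1779]
tool_rot: [[0.044, 0.999, -0.002], [0.999, -0.044, 0.001], [0.001, -0.002, -1.0]]
ft_force: [-0.4, 0.2, -1.8]
gripper_width: 0.317
finger_force: 39.8
```

Emit:
move_arm:
  increments:
    - [0,0,0.02,0,0]
    - [0,0,0.02,0,0]
    - [0,0,0.02,0,0]
    - [0,0,0,0,0]
    - [0,0,0,0,0]

```text
clock: 23.03
tcp_pos: [0.6448, -0.094, 0.1183]
tool_rot: [[0.04, 0.999, -0.003], [0.999, -0.04, 0.001], [0.001, -0.003, -1.0]]
ft_force: [-0.4, 0.7, -1.2]
gripper_width: 0.32
finger_force: 39.7
```

```bash
python3 - <<'E'
from h import *
delta(.6466,-.0955,.082,87.5)
p=env.get_image('wrist'); save(p,'w9.png')
E
```

```text
tcp [ 0.6448 -0.094   0.1183] yaw 87.72 t 23.0333 w 0.3195427120110488 -> tool d [-0.0015  0.002   0.0363] turn 0.22
```

View pics/w9.png

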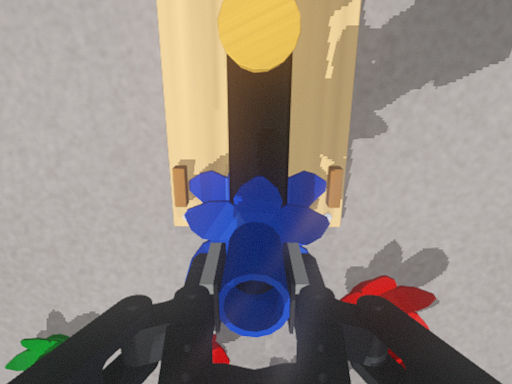

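The picture shows the blue flower at (253,290), upright in the grip and in line with the bar, with the riser at (259,27).

Emit:
move_arm:
  increments:
    - [-0.0015,0.0015,0.015,0,0]
    - [0,0,0.012,0,0]
    - [0,0,0.005,0,0]
    - [0,0,0,0,0]
    - [0,0,0,0,0]

```text
clock: 23.5
tcp_pos: [0.6473, -0.0975, 0.0875]
tool_rot: [[0.042, 0.999, -0.0], [0.999, -0.042, 0.0], [0.0, -0.0, -1.0]]
ft_force: [-0.2, 0.6, -1.3]
gripper_width: 0.318
finger_force: 39.7
```

Emit:
move_arm:
  increments:
    - [0,0,0.002,0,0]
    - [0,0,0.001,0,0]
    - [0,0,0,0,0]
    - [0,0,0,0,0]

```text
clock: 23.83
tcp_pos: [0.6474, -0.0979, 0.0844]
tool_rot: [[0.043, 0.999, 0.0], [0.999, -0.043, -0.0], [-0.0, 0.0, -1.0]]
ft_force: [-0.5, -1.0, -1.2]
gripper_width: 0.311
finger_force: 39.7
```

Emit:
move_arm:
  increments:
    - [0.0015,-0.0005,0.0015,0,0]
    - [0,0,0.001,0,0]
    - [0,0,0.001,0,0]
    - [0,0,0,0,0]
    - [0,0,0,0,0]

```text
clock: 24.25
tcp_pos: [0.647, -0.096, 0.0814]
tool_rot: [[0.042, 0.999, 0.0], [0.999, -0.042, 0.0], [0.0, 0.0, -1.0]]
ft_force: [-2.5, 0.8, 4.8]
gripper_width: 0.315
finger_force: 40.1
```

Emit:
move_arm:
  increments:
    - [0,0,0,0,0.6]
    - [0,0,0,0,0.7]
    - [0,0,0,0,0.7]
    - [0,0,-0.02,0,0.7]
    - [0,0,-0.02,0,0.7]

```text
clock: 24.67
tcp_pos: [0.6458, -0.0964, 0.1198]
tool_rot: [[0.042, 0.999, -0.003], [0.999, -0.042, 0.0], [0.0, -0.003, -1.0]]
ft_force: [0.8, 0.4, 0.5]
gripper_width: 0.698
finger_force: 0.0
```

Emit:
move_arm:
  increments:
    - [0,0,-0.03,0,0.8]
    - [0,0,-0.03,0,1]
    - [-0.02,-0.006,0,0,1]
    - [-0.026,-0.008,0,0,1]
    - [-0.028,-0.0085,0,0,1]

```text
clock: 25.08
tcp_pos: [0.6217, -0.1688, 0.1814]
tool_rot: [[0.04, 0.999, 0.002], [0.999, -0.04, 0.0], [0.0, 0.002, -1.0]]
ft_force: [-0.3, -0.4, -0.1]
gripper_width: 1.003
finger_force: 0.0
```

Emit:
move_arm:
  increments:
    - [-0.028,-0.0085,0,0,1]
    - [-0.028,-0.0085,0,0,1]
    - [-0.028,-0.0085,0,0,1]
    - [-0.028,-0.0085,0,0,1]
    - [-0.027,-0.008,0,0,1]

```text
clock: 25.5
tcp_pos: [0.5726, -0.308, 0.1806]
tool_rot: [[0.043, 0.999, -0.0], [0.999, -0.043, -0.0], [-0.0, -0.0, -1.0]]
ft_force: [0.6, -0.0, -0.3]
gripper_width: 1.001
finger_force: 0.0
```

Emit:
move_arm:
  increments:
    - [0,0,0,0,1]
    - [0,0,0,0,1]
    - [0,0,0,0,1]

```text
clock: 25.75
tcp_pos: [0.5736, -0.3058, 0.1806]
tool_rot: [[0.042, 0.999, 0.0], [0.999, -0.042, 0.001], [0.001, 0.0, -1.0]]
ft_force: [0.2, 0.7, 0.0]
gripper_width: 1.0
finger_force: 0.0
```

```bash
python3 - <<'E'
from h import *
p=env.get_image('wrist'); save(p,'w10.png')
c=disc(p,.574,-.266,.05); print(c)
delta(*c[0],.01,87.5)
p=env.get_image('top'); print('blue on bar',disc(p,.650,-.0975,.05,zmin=.12,zmax=.16))
E
```

```text
(array([ 0.5724, -0.2663]), 0.0146, 0.0686, 354)
tcp [ 0.5739 -0.305   0.1807] yaw 87.64 t 25.8 w 0.9992378743404103 -> tool d [ 0.0385 -0.0031  0.1707] turn 0.14
blue on bar (array([ 0.6513, -0.0973]), 0.0144, 0.1453, 17)
```

Emit:
move_arm:
  increments:
    - [0.0195,-0.0015,0.03,0,0.8]
    - [0.019,-0.0015,0.04,0,0.8]
    - [0,0,0.035,0,0.8]
    - [0,0,0.03,0,0.8]
    - [0,0,0.015,0,0.8]

```text
clock: 26.27
tcp_pos: [0.5705, -0.2663, 0.0294]
tool_rot: [[0.039, 0.999, -0.004], [0.999, -0.039, 0.002], [0.002, -0.004, -1.0]]
ft_force: [-0.8, -0.8, -0.1]
gripper_width: 0.8
finger_force: 0.0
```

Emit:
move_arm:
  increments:
    - [0,0,0.01,0,0.8]
    - [0,0,0.005,0,0.8]
    - [0,0,0,0,0.8]
    - [0,0,0,0,0.8]

```text
clock: 26.6
tcp_pos: [0.5731, -0.2687, 0.0191]
tool_rot: [[0.042, 0.999, 0.002], [0.999, -0.042, -0.0], [-0.0, 0.002, -1.0]]
ft_force: [-0.3, -0.0, 0.7]
gripper_width: 0.799
finger_force: 0.0
```

```bash
python3 - <<'E'
from h import *
delta(.5724,-.2663,.01,87.5)
p=env.get_image('wrist'); print(disc(p,.5724,-.2663,.05,zmax=.08),p['image'][280,257])
E
```

```text
tcp [ 0.5731 -0.2687  0.0191] yaw 87.59 t 26.6 w 0.7987095416630231 -> tool d [ 0.0024 -0.0008  0.0091] turn 0.09
(array([ 0.5721, -0.2628]), 0.0482, 0.0772, 1288) [111  48  46]
```

Now descend, close and lift.

Emit:
move_arm:
  increments:
    - [0.001,-0.0005,0.005,0,0.8]
    - [0.001,0,0.004,0,0.8]
    - [0,0,0,0,0.8]
    - [0,0,0,0,0.5]
    - [0,0,0,0,0.4]

```text
clock: 27.07
tcp_pos: [0.5717, -0.2669, 0.0092]
tool_rot: [[0.043, 0.999, 0.0], [0.999, -0.043, -0.0], [-0.0, 0.0, -1.0]]
ft_force: [1.1, 0.5, 0.6]
gripper_width: 0.533
finger_force: 0.0
```

Emit:
move_arm:
  increments:
    - [0,0,0,0,0.2]
    - [0,0,0,0,0.1]
    - [0,0,0,0,0]
    - [0,0,0,0,0]
    - [0,0,0,0,0]

```text
clock: 27.48
tcp_pos: [0.5719, -0.267, 0.0093]
tool_rot: [[0.042, 0.999, 0.001], [0.999, -0.042, -0.0], [-0.0, 0.001, -1.0]]
ft_force: [0.3, 0.3, 1.8]
gripper_width: 0.316
finger_force: 39.6
```

Emit:
move_arm:
  increments:
    - [0,0,0,0,0]
    - [0,0,-0.01,0,0]
    - [0,0,-0.02,0,0]
    - [0,0,-0.03,0,0]
    - [0,0,-0.04,0,0]

```text
clock: 27.9
tcp_pos: [0.5693, -0.2662, 0.1081]
tool_rot: [[0.042, 0.999, -0.005], [0.999, -0.042, 0.002], [0.002, -0.005, -1.0]]
ft_force: [0.8, 0.3, -1.1]
gripper_width: 0.32
finger_force: 39.5
```

Emit:
move_arm:
  increments:
    - [0,0,-0.04,0,0]
    - [0,0,-0.04,0,0]
    - [0,0,-0.02,0,0]
    - [0,0,0,0,0]
    - [0,0,0,0,0]

```text
clock: 28.32
tcp_pos: [0.572, -0.267, 0.2107]
tool_rot: [[0.043, 0.999, 0.002], [0.999, -0.043, -0.001], [-0.001, 0.002, -1.0]]
ft_force: [-0.5, -0.4, -2.1]
gripper_width: 0.317
finger_force: 39.6
```

```bash
python3 - <<'E'
from h import *
delta(.651,.0132,.2,87.5)
E
```

```text
tcp [ 0.572  -0.267   0.2107] yaw 87.56 t 28.3167 w 0.3168439077858916 -> tool d [0.2833 0.067  0.0105] turn 0.06
```

Emit:
move_arm:
  increments:
    - [0.016,0.004,0,0,0]
    - [0.03,0.007,0,0,0]
    - [0.034,0.008,0,0,0]
    - [0.034,0.008,0,0,0]
    - [0.034,0.008,0,0,0]

```text
clock: 28.73
tcp_pos: [0.6117, -0.1192, 0.207]
tool_rot: [[0.043, 0.999, -0.004], [0.999, -0.043, 0.0], [0.0, -0.004, -1.0]]
ft_force: [0.5, -0.1, -1.8]
gripper_width: 0.32
finger_force: 39.6
```

Emit:
move_arm:
  increments:
    - [0.034,0.008,0,0,0]
    - [0.034,0.008,0,0,0]
    - [0.03,0.007,0,0,0]
    - [0.025,0.006,0,0,0]
    - [0.012,0.003,0,0,0]

```text
clock: 29.15
tcp_pos: [0.6496, 0.0179, 0.2071]
tool_rot: [[0.038, 0.999, -0.003], [0.999, -0.038, 0.002], [0.002, -0.003, -1.0]]
ft_force: [0.4, 1.0, -1.4]
gripper_width: 0.316
finger_force: 39.6
```

Emit:
move_arm:
  increments:
    - [0,0,0.02,0,0]
    - [0,0,0.02,0,0]
    - [0,0,0.02,0,0]
    - [0,0,0,0,0]
    - [0,0,0,0,0]

```text
clock: 29.57
tcp_pos: [0.6491, 0.0119, 0.1472]
tool_rot: [[0.043, 0.999, -0.004], [0.999, -0.043, -0.001], [-0.001, -0.004, -1.0]]
ft_force: [-0.0, -0.1, -1.4]
gripper_width: 0.316
finger_force: 39.6
```

```bash
python3 - <<'E'
from h import *
delta(.651,.0127,.1215,87.5)
p=env.get_image('wrist'); save(p,'w11.png')
E
```

```text
tcp [0.6491 0.0119 0.1472] yaw 87.53 t 29.5667 w 0.31562489702522395 -> tool d [0.0009 0.002  0.0257] turn 0.03
```

View pics/w11.png

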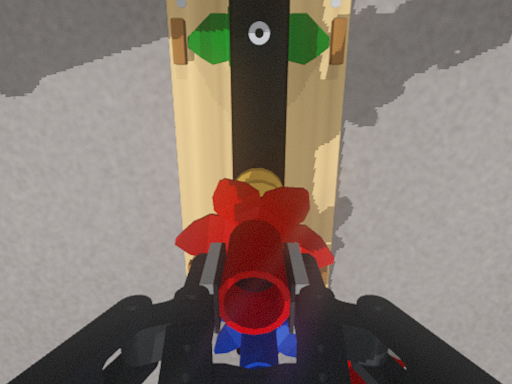

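The picture shows the red flower at (254,290) above the riser at (259,180), with the blue flower standing behind it. Lowering.

Emit:
move_arm:
  increments:
    - [0.001,0.001,0.01,0,0]
    - [0,0,0.008,0,0]
    - [0,0,0.003,0,0]
    - [0,0,0,0,0]
    - [0,0,0,0,0]

```text
clock: 30.03
tcp_pos: [0.6515, 0.0139, 0.128]
tool_rot: [[0.043, 0.999, -0.0], [0.999, -0.043, -0.0], [-0.0, -0.0, -1.0]]
ft_force: [-0.4, -0.5, -1.5]
gripper_width: 0.319
finger_force: 39.6
```

Emit:
move_arm:
  increments:
    - [0,0,0.001,0,0]
    - [0,0,0.001,0,0]
    - [0,0,0.001,0,0]
    - [0,0,0,0,0]
    - [0,0,0,0,0]

```text
clock: 30.45
tcp_pos: [0.6517, 0.0139, 0.1251]
tool_rot: [[0.043, 0.999, 0.0], [0.999, -0.043, -0.0], [-0.0, 0.0, -1.0]]
ft_force: [-0.0, 0.4, -1.1]
gripper_width: 0.314
finger_force: 39.6
```

Emit:
move_arm:
  increments:
    - [-0.0008,0,0.0015,0,0]
    - [0,0,0.001,0,0]
    - [0,0,0.001,0,0]
    - [0,0,0.0005,0,0]
    - [0,0,0,0,0]

```text
clock: 30.87
tcp_pos: [0.6517, 0.0131, 0.1213]
tool_rot: [[0.043, 0.999, 0.0], [0.999, -0.043, -0.0], [-0.0, 0.0, -1.0]]
ft_force: [-0.5, -0.0, 2.1]
gripper_width: 0.32
finger_force: 40.0
```

Emit:
move_arm:
  increments:
    - [0,0,0,0,0]
    - [0,0,0,0,0]

```text
clock: 31.03
tcp_pos: [0.6517, 0.0131, 0.1213]
tool_rot: [[0.043, 0.999, 0.0], [0.999, -0.043, -0.0], [-0.0, 0.0, -1.0]]
ft_force: [-0.7, -1.0, 3.4]
gripper_width: 0.315
finger_force: 40.0
```

Emit:
move_arm:
  increments:
    - [0,0,0,0,0.6]
    - [0,0,0,0,0.7]
    - [0,0,0,0,0.7]
    - [0,0,-0.02,0,0.7]
    - [0,0,-0.02,0,0.7]

```text
clock: 31.45
tcp_pos: [0.6506, 0.013, 0.1602]
tool_rot: [[0.042, 0.999, -0.003], [0.999, -0.042, -0.0], [-0.0, -0.003, -1.0]]
ft_force: [0.3, 0.8, 0.6]
gripper_width: 0.697
finger_force: 0.0
```

Emit:
move_arm:
  increments:
    - [0,0,-0.02,0,0.8]
    - [0,0,-0.02,0,1]
    - [-0.02,-0.012,0,0,1]
    - [-0.029,-0.018,0,0,1]
    - [-0.029,-0.018,0,0,1]

```text
clock: 31.87
tcp_pos: [0.6002, -0.0623, 0.2013]
tool_rot: [[0.04, 0.999, 0.001], [0.999, -0.04, 0.0], [0.001, 0.001, -1.0]]
ft_force: [-0.4, -0.6, 0.3]
gripper_width: 0.999
finger_force: 0.0
```

Emit:
move_arm:
  increments:
    - [-0.029,-0.018,0,0,1]
    - [-0.029,-0.018,0,0,1]
    - [-0.029,-0.018,0,0,1]
    - [-0.029,-0.018,0,0,1]
    - [-0.029,-0.018,0,0,1]

```text
clock: 32.28
tcp_pos: [0.5032, -0.2049, 0.2012]
tool_rot: [[0.042, 0.999, 0.0], [0.999, -0.042, -0.0], [-0.0, 0.0, -1.0]]
ft_force: [0.1, -0.8, 0.5]
gripper_width: 1.003
finger_force: 0.0
```

Emit:
move_arm:
  increments:
    - [-0.029,-0.018,0,0,1]
    - [-0.029,-0.018,0,0,1]
    - [-0.029,-0.018,0,0,1]
    - [-0.029,-0.0163,0.02,0,1]
    - [0,0,0,0,1]

```text
clock: 32.7
tcp_pos: [0.423, -0.3231, 0.1783]
tool_rot: [[0.052, 0.999, -0.005], [0.999, -0.052, -0.001], [-0.002, -0.005, -1.0]]
ft_force: [-1.4, -0.6, -1.2]
gripper_width: 1.004
finger_force: 0.0
```

Emit:
move_arm:
  increments:
    - [0,0,0,0,1]
    - [0,0,0,0,1]
    - [0,0,0,0,1]

```text
clock: 32.95
tcp_pos: [0.4303, -0.3155, 0.1815]
tool_rot: [[0.041, 0.999, 0.001], [0.999, -0.041, 0.0], [0.0, 0.001, -1.0]]
ft_force: [-0.2, -0.3, -0.2]
gripper_width: 0.997
finger_force: 0.0
```

```bash
python3 - <<'E'
from h import *
p=env.get_image('wrist'); save(p,'w12.png')
c=disc(p,.429,-.2765,.05); print(c)
delta(*c[0],.01,87.5)
p=env.get_image('top'); print('red',disc(p,.654,.012,.05,zmin=.16,zmax=.2),'blue',disc(p,.650,-.0975,.05,zmin=.12,zmax=.16))
E
```

```text
(array([ 0.4292, -0.2759]), 0.0146, 0.0687, 359)
tcp [ 0.4304 -0.3154  0.1816] yaw 87.7 t 33.0 w 1.0033229427324215 -> tool d [ 0.0394 -0.0029  0.1716] turn 0.2
red (array([0.6555, 0.0129]), 0.0141, 0.1848, 22) blue (array([ 0.651, -0.098]), 0.0143, 0.1463, 17)
```

Red and blue are standing in place. Picking up the green flower.

Emit:
move_arm:
  increments:
    - [0.0195,-0.0015,0.03,0,0.8]
    - [0.019,-0.001,0.04,0,0.8]
    - [0,0,0.035,0,0.8]
    - [0,0,0.03,0,0.8]
    - [0,0,0.015,0,0.8]

```text
clock: 33.47
tcp_pos: [0.4274, -0.2772, 0.0306]
tool_rot: [[0.04, 0.999, -0.003], [0.999, -0.04, 0.002], [0.002, -0.003, -1.0]]
ft_force: [-0.8, -0.2, -0.0]
gripper_width: 0.799
finger_force: 0.0
```

Emit:
move_arm:
  increments:
    - [0,0,0.01,0,0.8]
    - [0,0,0.004,0,0.8]
    - [0,0,0,0,0.8]
    - [0,0,0,0,0.8]
    - [0,0,0,0,0.8]

```text
clock: 33.88
tcp_pos: [0.4293, -0.2797, 0.0207]
tool_rot: [[0.042, 0.999, 0.002], [0.999, -0.042, -0.001], [-0.001, 0.002, -1.0]]
ft_force: [-0.3, -0.3, 0.4]
gripper_width: 0.8
finger_force: 0.0
```

```bash
python3 - <<'E'
from h import *
delta(.4292,-.2759,.0095,87.5)
E
```

```text
tcp [ 0.4293 -0.2797  0.0207] yaw 87.57 t 33.8833 w 0.8000695400250495 -> tool d [ 0.0038 -0.0002  0.0112] turn 0.07
```

Emit:
move_arm:
  increments:
    - [0.002,0,0.006,0,0.8]
    - [0.0015,0,0.005,0,0.8]
    - [0,0,0,0,0.8]
    - [0,0,0,0,0.5]
    - [0,0,0,0,0.4]

```text
clock: 34.3
tcp_pos: [0.4284, -0.2757, 0.0084]
tool_rot: [[0.042, 0.999, -0.0], [0.999, -0.042, 0.0], [0.0, -0.0, -1.0]]
ft_force: [-0.1, 0.3, -0.2]
gripper_width: 0.529
finger_force: 0.0
```

Emit:
move_arm:
  increments:
    - [0,0,0,0,0.2]
    - [0,0,0,0,0.1]
    - [0,0,0,0,0]
    - [0,0,0,0,0]
    - [0,0,0,0,0]

```text
clock: 34.72
tcp_pos: [0.4287, -0.2758, 0.0086]
tool_rot: [[0.043, 0.999, 0.0], [0.999, -0.043, -0.0], [-0.0, 0.0, -1.0]]
ft_force: [0.2, -0.9, 1.7]
gripper_width: 0.317
finger_force: 39.7
```

Emit:
move_arm:
  increments:
    - [0,0,0,0,0]
    - [0,0,-0.01,0,0]
    - [0,0,-0.02,0,0]
    - [0,0,-0.03,0,0]
    - [0,0,-0.04,0,0]

```text
clock: 35.13
tcp_pos: [0.4262, -0.2746, 0.108]
tool_rot: [[0.042, 0.999, -0.005], [0.999, -0.042, 0.003], [0.003, -0.005, -1.0]]
ft_force: [0.1, -1.2, -1.5]
gripper_width: 0.315
finger_force: 39.6
```

Emit:
move_arm:
  increments:
    - [0,0,-0.04,0,0]
    - [0,0,-0.04,0,0]
    - [0,0,-0.04,0,0]
    - [0,0,0,0,0]
    - [0,0,0,0,0]

```text
clock: 35.55
tcp_pos: [0.4293, -0.2761, 0.231]
tool_rot: [[0.043, 0.999, 0.004], [0.999, -0.043, -0.003], [-0.003, 0.004, -1.0]]
ft_force: [-1.4, 0.3, -2.1]
gripper_width: 0.313
finger_force: 39.8
```

```bash
python3 - <<'E'
from h import *
delta(.6558,.1237,.22,87.5)
E
```

```text
tcp [ 0.4293 -0.2761  0.231 ] yaw 87.56 t 35.55 w 0.3130253316707454 -> tool d [0.4091 0.2093 0.0107] turn 0.06
```

Emit:
move_arm:
  increments:
    - [0.016,0.008,0,0,0]
    - [0.03,0.0155,0,0,0]
    - [0.03,0.0155,0,0,0]
    - [0.03,0.0155,0,0,0]
    - [0.03,0.0155,0,0,0]

```text
clock: 35.97
tcp_pos: [0.5031, -0.1414, 0.2268]
tool_rot: [[0.043, 0.999, -0.003], [0.999, -0.043, 0.001], [0.001, -0.003, -1.0]]
ft_force: [0.4, 0.3, -2.5]
gripper_width: 0.315
finger_force: 39.8
```

Emit:
move_arm:
  increments:
    - [0.03,0.0155,0,0,0]
    - [0.03,0.0155,0,0,0]
    - [0.03,0.0155,0,0,0]
    - [0.03,0.0155,0,0,0]
    - [0.03,0.0155,0,0,0]

```text
clock: 36.38
tcp_pos: [0.5871, 0.005, 0.2265]
tool_rot: [[0.042, 0.999, -0.004], [0.999, -0.042, -0.0], [-0.001, -0.004, -1.0]]
ft_force: [0.6, -0.5, -0.6]
gripper_width: 0.321
finger_force: 39.8
```

Emit:
move_arm:
  increments:
    - [0.03,0.0155,0,0,0]
    - [0.03,0.0155,0,0,0]
    - [0.03,0.0155,0,0,0]
    - [0.033,0.0153,0,0,0]
    - [0,0,0,0,0]

```text
clock: 36.8
tcp_pos: [0.6542, 0.1327, 0.2258]
tool_rot: [[0.034, 0.999, -0.004], [0.999, -0.034, 0.005], [0.005, -0.004, -1.0]]
ft_force: [-2.6, 1.3, -2.1]
gripper_width: 0.316
finger_force: 40.1
```

Emit:
move_arm:
  increments:
    - [0,0,0,0,0]
    - [0,0,0.02,0,0]
    - [0,0,0.03,0,0]
    - [0,0,0.03,0,0]
    - [0,0,0.02,0,0]

```text
clock: 37.22
tcp_pos: [0.6526, 0.1212, 0.1244]
tool_rot: [[0.044, 0.999, -0.005], [0.999, -0.044, -0.003], [-0.003, -0.005, -1.0]]
ft_force: [-0.9, -0.8, -1.8]
gripper_width: 0.32
finger_force: 40.2
```

Emit:
move_arm:
  increments:
    - [0,0,0,0,0]
    - [0,0,0,0,0]
    - [0,0,0,0,0]

```text
clock: 37.47
tcp_pos: [0.6553, 0.1235, 0.1295]
tool_rot: [[0.043, 0.999, 0.001], [0.999, -0.043, 0.0], [0.0, 0.001, -1.0]]
ft_force: [1.2, -0.8, -1.5]
gripper_width: 0.316
finger_force: 40.1
```

```bash
python3 - <<'E'
from h import *
delta(.6558,.1237,.0808,87.5)
E
```

```text
tcp [0.6553 0.1235 0.1295] yaw 87.52 t 37.4667 w 0.3164633463199138 -> tool d [0.0002 0.0005 0.0487] turn 0.02
```

Emit:
move_arm:
  increments:
    - [0,0,0.02,0,0]
    - [0,0,0.015,0,0]
    - [0,0,0.008,0,0]
    - [0,0,0,0,0]
    - [0,0,0,0,0]

```text
clock: 37.88
tcp_pos: [0.6554, 0.1241, 0.0865]
tool_rot: [[0.043, 0.999, 0.001], [0.999, -0.043, 0.0], [0.0, 0.001, -1.0]]
ft_force: [-0.2, -0.4, -1.3]
gripper_width: 0.314
finger_force: 40.2
```

Emit:
move_arm:
  increments:
    - [0,0,0.002,0,0]
    - [0,0,0.001,0,0]
    - [0,0,0,0,0]
    - [0,0,0,0,0]
    - [0,0,0,0,0]

```text
clock: 38.3
tcp_pos: [0.6551, 0.1241, 0.0828]
tool_rot: [[0.043, 0.999, 0.0], [0.999, -0.043, 0.0], [0.0, 0.0, -1.0]]
ft_force: [0.3, 0.1, -1.0]
gripper_width: 0.314
finger_force: 40.2
```

Emit:
move_arm:
  increments:
    - [0,0,0.001,0,0]
    - [0,0,0.001,0,0]
    - [0,0,0.0005,0,0]
    - [0,0,0,0,0]
    - [0,0,0,0,0]

```text
clock: 38.72
tcp_pos: [0.6552, 0.1241, 0.0807]
tool_rot: [[0.043, 0.999, 0.001], [0.999, -0.043, 0.0], [0.0, 0.001, -1.0]]
ft_force: [-2.5, -1.1, 5.8]
gripper_width: 0.315
finger_force: 40.4
```

Emit:
move_arm:
  increments:
    - [0,0,0,0,0.6]
    - [0,0,0,0,0.7]
    - [0,0,0,0,0.7]
    - [0,0,-0.02,0,0.7]
    - [0,0,-0.02,0,0.7]

```text
clock: 39.13
tcp_pos: [0.6539, 0.1236, 0.1189]
tool_rot: [[0.042, 0.999, -0.003], [0.999, -0.042, -0.001], [-0.001, -0.003, -1.0]]
ft_force: [1.1, -0.3, 1.0]
gripper_width: 0.703
finger_force: 0.0
```

Emit:
move_arm:
  increments:
    - [0,0,-0.03,0,0.7]
    - [0,0,-0.04,0,0.7]
    - [0,0,-0.04,0,0.7]
    - [0,-0.03,0,0,0.7]
    - [0,-0.04,0,0,0.7]

```text
clock: 39.55
tcp_pos: [0.588, 0.1275, 0.2323]
tool_rot: [[0.045, 0.999, 0.006], [0.999, -0.045, 0.003], [0.003, 0.006, -1.0]]
ft_force: [-1.0, 0.5, 0.2]
gripper_width: 0.695
finger_force: 0.0
```

Emit:
move_arm:
  increments:
    - [0.02,-0.04,0,0,0.7]
    - [0.02,-0.04,0,0,0.7]
    - [0.02,-0.03,0,0,0.7]
    - [0,0,0,0,0.7]
    - [0,0,0,0,0.7]

```text
clock: 39.97
tcp_pos: [0.4816, 0.1901, 0.2306]
tool_rot: [[0.038, 0.999, 0.001], [0.999, -0.038, -0.0], [-0.0, 0.001, -1.0]]
ft_force: [0.9, 0.5, -0.4]
gripper_width: 0.702
finger_force: 0.0
```

```bash
python3 - <<'E'
from h import *
p=env.get_image('top')
print('red',disc(p,.654,.012,.04,zmin=.16,zmax=.2),'blue',disc(p,.650,-.0975,.04,zmin=.12,zmax=.16),'green',disc(p,.659,.1225,.04,zmin=.12,zmax=.16))
print('tin',env.tip_of(p,'tin_mid')[:1],env.tip_of(p,'brush_grip')[:1])
p=env.get_image('scene'); c=p['image'][130:260,100:430]; cv2.imwrite('pics/f.png',cv2.cvtColor(cv2.resize(c,None,fx=2.4,fy=2.4,interpolation=cv2.INTER_CUBIC),cv2.COLOR_RGB2BGR))
E
```

```text
red (array([0.6558, 0.0129]), 0.0142, 0.1861, 22) blue (array([ 0.6508, -0.0975]), 0.0144, 0.1455, 18) green (array([0.6588, 0.1225]), 0.0141, 0.1453, 15)
tin [{'xyz': [0.5175, 0.4704, 0.0348], 'score': 0.8}] [{'xyz': [0.4766, -0.4697, 0.0099], 'score': 0.64}]
```

View pics/f.png

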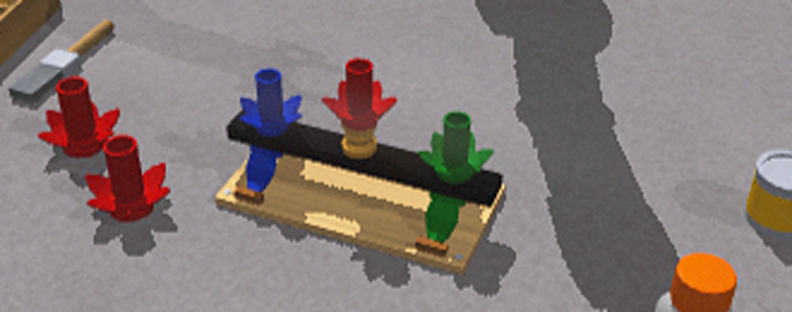

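The picture shows the finished layup: blue at (268,100), red on the riser at (358,95), and green at (457,145), all upright on the bar. The tin and brush haven't moved.

```bash
python3 -c "
from station import env
print(env.close_job())"
```

```text
the job is handed in; nothing more can be done
None
```

I laid up the centrepiece as asked and handed it in; in the last check everything stood upright within the tolerances, and the tin and brush had not moved. No verdict came back.

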